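Clamp a paraffin block for trimming

TASK

Push the pink cassette up the ramp of the clamping fixture until it rests against the stop at the top and leave it there. Then wind the leaning T-handle clockwise, which takes several half turns, all the way to its end so that the jaw holds the cassette tight against the fence. Leave the other things on the bench where they are.

Things in the scene. Friction and masses are not known exactly. Their poses are not given: they have to be found in the camera images.
- cassette_clamp: Grey and aluminium clamping fixture, fixed to the worktop, 185 x 230 x 284 mm high. Origin on the worktop under its middle; x points up the ramp, y to the left seen from the foot of the ramp, z up. All coordinates below are in this frame, in mm. Grey gear housing at x 0 to 74, y -122 to -48, 64 high, carries the leaning T-handle; a light bar stands above and behind it.
- landing (a point): Middle of the level landing at the foot of the ramp, on its surface: (-63, 60, 14). The landing spans x -95 to -30. It and the ramp form a channel along x, 40 wide: on the left a steel fence (inner face y = 80, 9 high), on the right a low curb (y = 40, 7 high). The ramp rises at 12 degrees from x = -30, z = 14 to the stop.
- stop_face (a point): Middle of the steel stop's face at the top of the ramp, 6 mm above the ramp, on the channel's centre line. The stop stands square to the ramp, 14 high. The cassette at rest against stop and fence has its centre at (51, 66, 37).
- jaw_face (a point): Middle of the jaw's black rubber face, 26 long and 11 high, at the right of the cassette's final place. The jaw slides on a horizontal rod along +y; fully open its face is at y = 36, level with the curb.
- light_bar (a point): Middle of the underside of the white light bar, 40 x 120 x 14 mm, at (62, -85, 270), on a 12 mm post at x = 66: an obstacle above and behind the T-handle. It leaves room for a gripper that comes along the handle's axis.
- pink_centre (a point): Centre of the pink cassette with a cream wax block, 41 x 28 x 12 mm, about 30 g; x along its 41 mm length, z up. It lies on the landing, long side along the channel, its slanted writing face towards the foot of the ramp. It slides freely, nothing holds it, and it stays on the ramp where it is left.
- t_handle (a joint): Turn of the T-handle, rad: 0 fully open, grows clockwise as seen looking down its axis from above; end stop at 8.0, jaw tight. The jaw moves 2.25 mm per rad, meets the cassette at about 7.1, then a sprung pad presses with about 2 N. It stays where it is left; turning takes about 0.12 N m. At 0 the bar lies along the fixture's y.
- bar_centre (a point): Middle of the T-bar, on the axis: (-20, -85, 125). Its z is the handle's axis, leaning 35 degrees from vertical towards the fixture's -x (foot of the ramp): (-0.574, 0, 0.819); the bar turns square to it. Its y points along the bar to ball a. Steel bar 10 thick, 92 between ball centres; hub 23 across, 22 high. The barrel below, 56 across, ends 31 under the bar.
- ball_a (a point): Centre of one black ball end of the T-bar, 18 mm in diameter, 46 mm from the axis. Free all round and for 25 mm below it along the axis, so it can be gripped across the bar.
- ball_b (a point): Centre of the other, equal black ball end of the T-bar.
- white_cassette: White cassette with wax block, 41 x 28 x 12 mm, bystander. Origin under its centre.
- green_cassette: Green cassette with wax block, 41 x 28 x 12 mm, bystander. Origin under its centre.
- magnifier: Black loupe, 49 mm across, 34 mm high, bystander. Origin under its centre.
- amber_bottle: Amber bottle with black cap, 60 mm across, 118 mm high, bystander. Origin under its centre.
- masking_tape: Roll of tan tape lying flat, 62 mm across, 19 mm high, bystander. Origin under its centre.
- pink_cassette: The same pink cassette; origin under its centre, z up.
Things that resemble listed ones, but are neither listed nor needed, are in the scene too. What is shaped like the pink_cassette but blue or orange is not meant.

How it is judged:
By the outcome, as a careful person would: the job done as asked, in the order asked, and still so for the second after the job is handed in, with the robot touching nothing.
It also fails if it takes over 72 s, if anything falls off the work surface, if the arm or the gripper's body presses on something with over 40 N, if the wrist force passes 120 N, or if a joint passes its speed limit or range.

ROBOT

A 6-joint arm with a two-finger parallel gripper is mounted at the origin on a cart in front of the work surface, level with it; the furniture and walls round the work are solid. World frame = base frame: x ahead of the robot, y to its left, z up, the work surface at z = 0. Lengths are in m, angles in rad, forces in N, time in s.
With the tool pointing down it reaches from about 0.275 to 0.975 m from the base axis. Payload 8.4 kg.
Tool frame: the origin (TCP) lies between the finger pads; the fingertips stand 11 mm ahead of it and the grasp point (between the pads) lies 8 mm behind it (ctrl.tips_ahead is the distance from the TCP to the fingertips, in m); y points along the fingers, x is the direction in which the jaws open and shut, and the axes are right-handed (so a half turn about y gives the same grasp; the last joint's range is limited). The gripper opens to 92 mm and grips with 3 to 60 N. Pads are 20 mm wide; open, the fingers measure 128 mm over their backs; the gripper's body (75 mm by 189 mm) begins 69 mm behind the grasp point.
Start: joints at [-1.156, 0.353, 1.633, -0, 1.155, -0.002], TCP at [0.253, -0.571, 0.226] pointing down, gripper open.
Joint ranges: [-2.63, 2.63], [-0.92, 2.1], [0.06, 2.66], [-1.3, 4.44], [0, 2.69], [-3.02, 3.02]. Speed limits (rad/s): [2.22, 2.22, 2.79, 3.14, 3.14, 3.14].

INTERFACE

Orientations are given as a unit quaternion [x, y, z, w].
In Python, from cell import ctrl gives the robot as it stands.
- The arm moves only by the tool step_arm, never from a script. Its argument "rows" is a list that holds one entry, the list of rows, each a list of 7 numbers: the closure in counts, from 0 (fully open) to 255 (shut), then the shift along the world's x, y, z in m, then the turn, a rotation vector about the world's x, y, z in degrees. A call has 1 to 20 rows; each row is the pose to reach, as a shift and turn from the pose measured when the call began; what a row does not reach only later rows make up. A row lasts 1/12 s, in which the tool goes at most 41.7 mm and 7.16 degrees, less where a joint would pass 70% of its speed; a pose out of reach is approached as far as the arm can. A call with a gripper value outside its range is refused whole. The fingers move at their own pace and stop on an object; "grip_force" is the grip in N (left out, the last holds). Time passes only in rows, so rows that repeat a pose let the fingers close. It gives the time, the measured TCP pose, the force and the opening at its end, in the units of the state.
- ctrl.read_state(): the state, without advancing time (a new reading comes with each control period).
- ctrl.grab_frame(name): name is "side" or "top" or "wrist"; returns the picture (384x512x3 uint8, red, green, blue); there is no depth.
- ctrl.get_calibration(name): a dict with "fx", "fy", "cx", "cy" (pixels), "R" (3x3) and "t" (3): a world point X has camera coordinates R X + t; the wrist camera has in their place "tool_from_camera" (4x4, takes a point from camera to tool coordinates, whose origin is the TCP and whose axes are the tool frame's). Camera axes: x right, y down, z forward; pixel columns grow to the right and rows downward; lengths in m; the calibration is good to about 2 mm. A picture is of the moment at which its call begins: read the wrist's pose just before it. get_calibration takes no time and is no camera call.
- ctrl.finish_job(): hands the job in, once; it reports no verdict.
The state is a dict: "clock": time; "joint_pos": joint angles; "dq": joint speeds; "effort": joint torques, N m; "position": TCP position; "eef_rot": TCP orientation; "force": force on the tool from outside, world axes, zero at the start; "ft_torque": the same for the moment, N m; "width": opening from 0.0 (shut) to 1.0 (fully open).
Only numpy, scipy, OpenCV 4.12 (cv2) and the standard library are available. Lean on these libraries where they do the work, as an engineer would, in place of code of your own. Each camera call takes 0.05 s, during which the arm holds its last target.

## Working session

There is one attempt and no reset: what is moved stays moved. The work goes in short steps, Python scripts to look and compute and a tool call to move; the robot and the scene stay as the last step left them, time stands still between calls to the robot, and variables do not carry over. Pictures are saved under pics/ and viewed, and the job is handed in when it is done.

Besides the shell and the picture viewer there is one more tool, called after "Call:" by a JSON object that holds its "api" and its "payload", one argument or row to a line. step_arm: Moves the arm, as the interface text tells. Its arguments: {"type":"object","properties":{"rows":{"type":"array"},"grip_force":{"type":"number"}},"required":["rows"]}

```bash
ls; mkdir -p pics; python3 - <<'E'
from cell import ctrl
import cv2
print(ctrl.read_state())
for n in("side","top","wrist"):
    im=ctrl.grab_frame(n); cv2.imwrite(f"pics/{n}0.png",im[:,:,::-1]); print(n,ctrl.get_calibration(n))
E
```

```text
pics
{'clock': 0.0, 'joint_pos': array([-1.15640554e+00,  3.53674894e-01,  1.63411718e+00, -8.87819268e-06,
        1.15521400e+00, -2.37820166e-03]), 'dq': array([ 1.54089732e-03, -1.89282696e-03,  1.13703164e-04, -1.24162342e-03,
       -4.96198495e-04,  8.91708092e-05]), 'effort': array([ 9.73899878e-04, -5.93832958e+01, -3.34217405e+01,  6.98843831e-02,
        2.35069025e-02, -1.76582785e-04]), 'position': array([ 0.25282143, -0.57105671,  0.22485425]), 'eef_rot': array([-0.59235235,  0.38616197, -0.3853225 ,  0.59289476]), 'force': array([-0.14204206,  0.46480664, -0.85878835]), 'ft_torque': array([-0.01483183,  0.04046287, -0.02727237]), 'width': 0.9958640610314049}
side {'fx': 407.21348740639223, 'fy': 407.21348740639223, 'cx': 254.2616576822325, 'cy': 192.33628939906274, 'R': array([[ 0.98610445, -0.16401358,  0.02641147],
       [-0.04258794, -0.40325204, -0.9140974 ],
       [ 0.16057486,  0.9002707 , -0.40463363]]), 't': array([-0.53992095,  0.14590171,  1.22234463])}
top {'fx': 402.3927622640709, 'fy': 402.3927622640709, 'cx': 253.16115876708935, 'cy': 191.3958345364027, 'R': array([[-2.83290081e-02, -9.99586288e-01, -4.97188552e-03],
       [-9.87181975e-01,  2.87583018e-02, -1.56986332e-01],
       [ 1.57064367e-01,  4.60888722e-04, -9.87588260e-01]]), 't': array([-0.04755394,  0.58443333,  1.25116544])}
wrist {'fx': 270.7972881096004, 'fy': 270.7972881096004, 'cx': 253.35221113222877, 'cy': 191.24053025714244, 'tool_from_camera': array([[ 9.99999989e-01, -9.09167721e-05,  1.16339595e-04,
        -5.42307526e-05],
       [-1.37407916e-04, -2.84679358e-01,  9.58622785e-01,
        -1.58215162e-01],
       [-5.40354081e-05, -9.58622791e-01, -2.84679367e-01,
         8.11849050e-02],
       [ 0.00000000e+00,  0.00000000e+00,  0.00000000e+00,
         1.00000000e+00]])}
```

View pics/side0.png

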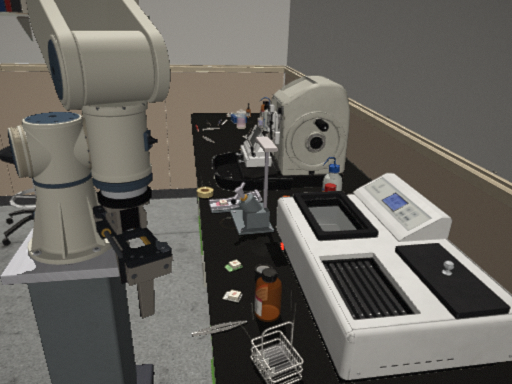

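View pics/top0.png

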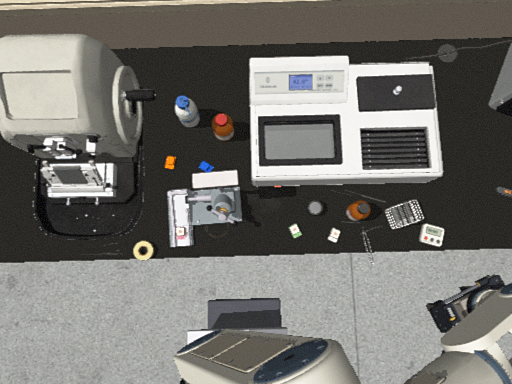

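View pics/wrist0.png

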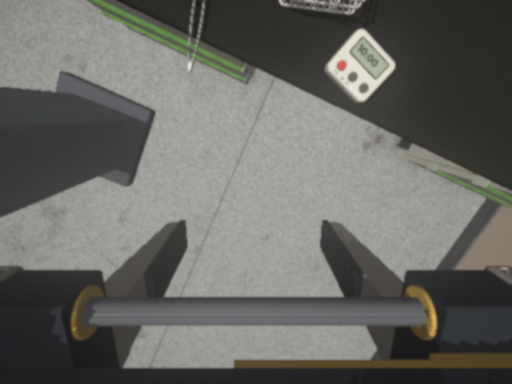

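The fixture is in the top image at columns 165–245, rows 170–250. The light bar is at (215,180), the T-handle at about (222,208) and the pink cassette at (181,232). I'll zoom in.

```bash
python3 - <<'E'
import cv2
im=cv2.imread("pics/top0.png")[160:260,150:260]; cv2.imwrite("pics/topz.png",cv2.resize(im,None,fx=6,fy=6,interpolation=cv2.INTER_CUBIC))
im=cv2.imread("pics/side0.png")[125:245,195:295]; cv2.imwrite("pics/sidez.png",cv2.resize(im,None,fx=5,fy=5,interpolation=cv2.INTER_CUBIC))
E
```

```text
(no output)
```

View pics/topz.png

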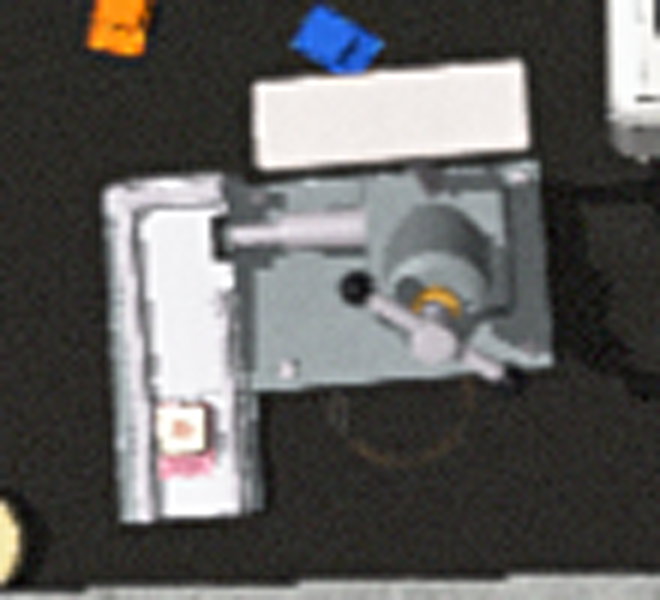

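View pics/sidez.png

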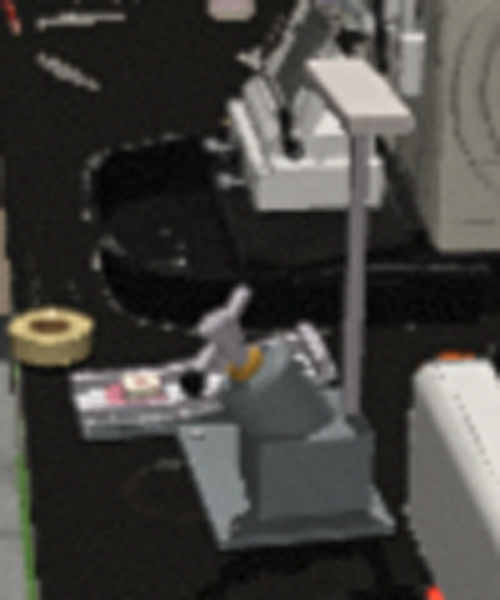

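```bash
cat > h.py <<'E'
import numpy as np
from scipy.spatial.transform import Rotation as R
from scipy.optimize import least_squares
from cell import ctrl
def cam(name):
    c=ctrl.get_calibration(name)
    if name!="wrist": return c,np.array(c["R"]),np.array(c["t"])
    s=ctrl.read_state(); return wcam(s["position"],s["eef_rot"])
def wcam(p,q):
    c=ctrl.get_calibration("wrist"); T=np.array(c["tool_from_camera"])
    Rw=R.from_quat(q).as_matrix(); Rc=Rw@T[:3,:3]; tc=Rw@T[:3,3]+p
    return c,Rc.T,-Rc.T@tc
def proj(cm,X):
    c,Rm,t=cm; p=np.atleast_2d(X)@Rm.T+t
    return np.c_[c["fx"]*p[:,0]/p[:,2]+c["cx"],c["fy"]*p[:,1]/p[:,2]+c["cy"]]
def ray(cm,uv,z):
    c,Rm,t=cm; d=Rm.T@np.array([(uv[0]-c["cx"])/c["fx"],(uv[1]-c["cy"])/c["fy"],1]); o=-Rm.T@t
    return o+d*(z-o[2])/d[2]
def fix(v,X):
    X=np.atleast_2d(X)/1000.; c,s=np.cos(v[2]),np.sin(v[2])
    return X@np.array([[c,-s,0],[s,c,0],[0,0,1]]).T+[v[0],v[1],0]
def ballpts(th):
    # ball a at bar dir +y at 0; clockwise seen from above along axis
    ax=np.array([-0.574,0,0.819]); d=R.from_rotvec(-th*ax/np.linalg.norm(ax)).apply([0,1,0])
    c=np.array([-20,-85,125]); return c+46*d,c-46*d
E
python3 - <<'E'
from h import *
t=cam("top"); s=cam("side")
zt=lambda u,v:(u/6+150,v/6+160)
zs=lambda u,v:(u/5+195,v/5+125)
obs=[(t,(82,-25,284),zt(252,83)),(t,(82,-145,284),zt(525,60)),(t,(42,-145,284),zt(530,147)),(t,(42,-25,284),zt(262,170)),
(s,(42,-145,284),zs(352,125)),(s,(82,-145,284),zs(412,125)),(s,(42,-25,284),zs(308,62)),(s,(82,-25,284),zs(360,60)),(t,(-95,80,23),zt(155,520)),(t,(-95,40,21),zt(240,515))]
def r(v): return np.concatenate([proj(c,fix(v,X))[0]-uv for c,X,uv in obs])
o=least_squares(r,[.6,.1,0],loss='soft_l1'); v=o.x; print(v,np.round(o.fun.reshape(-1,2),1))
for th in(0,.3,.5,.7):
  print(th,[ (proj(t,fix(v,b))[0]-[150,160])*6 for b in ballpts(th)],[ (proj(s,fix(v,b))[0]-[195,125])*5 for b in ballpts(th)])
print(fix(v,[[-63,60,14],[-20,-85,125]]))
E
```

```text
[0.513625   0.11413551 0.06628569] [[ 0.5 -0.2]
 [ 0.2 -0.6]
 [ 0.7 -0.3]
 [-0.1  0.2]
 [-0.9 -1.6]
 [ 0.4 -2.2]
 [-1.7 -0.6]
 [ 0.2 -0.7]
 [ 0.5  0.1]
 [-1.2 -0.2]]
0 [array([346.43277228, 342.65258137]), array([529.90047379, 325.21612639])] [array([204.57085905, 306.87573662]), array([233.20323331, 365.44348405])]
0.3 [array([347.00490547, 318.53903693]), array([528.43564647, 349.16064791])] [array([222.20780995, 295.85778375]), array([214.41723915, 377.02291759])]
0.5 [array([351.98710471, 302.97338547]), array([522.98795479, 364.37603172])] [array([233.93640396, 290.3307061 ]), array([202.05652743, 382.62232014])]
0.7 [array([360.47385421, 288.56508716]), array([514.22810138, 378.30429149])] [array([245.1381452 , 286.51626654]), array([190.44944806, 386.24843955])]
[[0.44678913 0.1698308  0.014     ]
 [0.49929908 0.02799743 0.125     ]]
```

```bash
cat >> h.py <<'E'
V=[0.513625,0.11413551,0.06628569]
def tgt(v,Pmm,yf,xf):
    "pose with TCP at fixture point P, tool y dir yf, tool x dir xf (fixture frame)"
    Z=R.from_euler('z',v[2]); y=np.array(yf,float);y/=np.linalg.norm(y); x=np.array(xf,float); x-=y*(x@y); x/=np.linalg.norm(x)
    return fix(v,Pmm)[0], Z*R.from_matrix(np.c_[x,y,np.cross(x,y)])
def delta(p,Rt,s=None):
    s=s or ctrl.read_state(); q=R.from_quat(s["eef_rot"])
    print("shift",np.round(p-s["position"],4),"rot",np.round((Rt*q.inv()).as_rotvec(degrees=True),2))
E
python3 - <<'E'
from h import *
s=ctrl.read_state(); print(R.from_quat(s["eef_rot"]).as_matrix().round(3))
t=cam("top"); w=ray(t,(183/6+150,430/6+160),.028); f=fix([0,0,-V[2]],(w-[V[0],V[1],0])*1000)*1000; print("wax fix",f)
w=ray(t,(187/6+150,474/6+160),.016); f=fix([0,0,-V[2]],(w-[V[0],V[1],0])*1000)*1000; print("pink front edge",f)
a=np.radians(12)
for sg in(1,-1): delta(*tgt(V,(-150,60,200),(np.sin(a),0,-np.cos(a)),(sg,0,0)))
E
```

```text
[[ 0.405 -0.     0.914]
 [-0.914  0.001  0.405]
 [-0.001 -1.     0.   ]]
wax fix [[-48.35876294  62.54605996  28.        ]]
pink front edge [[-71.30959842  64.1077357   16.        ]]
shift [ 0.1071  0.7352 -0.025 ] rot [ -6.64 -10.99  69.64]
shift [ 0.1071  0.7352 -0.025 ] rot [  11.97   -7.24 -109.63]
```

Call:
{"api": "step_arm", "payload": {
  "rows": [
    [[255,0.02,0.12,0.04,-1,-2,10],[255,0.02,0.12,0.04,-1,-2,14],[255,0.02,0.12,0.04,-1,-3,20],[255,0.107,0.735,0.04,-6.64,-10.99,69.64],[255,0.107,0.735,0.04,-6.64,-10.99,69.64],[255,0.107,0.735,0.04,-6.64,-10.99,69.64],[255,0.107,0.735,0.04,-6.64,-10.99,69.64],[255,0.107,0.735,0.04,-6.64,-10.99,69.64],[255,0.107,0.735,0.04,-6.64,-10.99,69.64],[255,0.107,0.735,0.04,-6.64,-10.99,69.64],[255,0.107,0.735,0.04,-6.64,-10.99,69.64],[255,0.107,0.735,0.04,-6.64,-10.99,69.64],[255,0.107,0.735,0.04,-6.64,-10.99,69.64],[255,0.107,0.735,0.04,-6.64,-10.99,69.64],[255,0.107,0.735,0.04,-6.64,-10.99,69.64],[255,0.107,0.735,0.0,-6.64,-10.99,69.64],[255,0.107,0.735,-0.025,-6.64,-10.99,69.64],[255,0.107,0.735,-0.025,-6.64,-10.99,69.64],[255,0.107,0.735,-0.025,-6.64,-10.99,69.64],[255,0.107,0.735,-0.025,-6.64,-10.99,69.64]]
  ],
  "grip_force": 30
}}

```text
clock: 1.82
position: [0.3591, 0.1687, 0.1977]
eef_rot: [-0.7, -0.098, -0.048, 0.706]
force: [-0.7, -1.1, 0.4]
width: 0.008
```

```bash
python3 - <<'E'
from h import *
import cv2
s=ctrl.read_state(); print(s); im=ctrl.grab_frame("wrist")[:,:,::-1]; cv2.imwrite("pics/w1.png",cv2.resize(im,(768,576)))
E
```

```text
{'clock': 1.8167, 'joint_pos': array([ 0.51220337, -0.08708153,  2.2418581 , -0.12190302,  0.80237828,
        0.51770516]), 'dq': array([-0.03920299, -0.01737378,  0.00385873, -0.01038282,  0.06325235,
       -0.1019277 ]), 'effort': array([  2.21207321, -23.53687406, -30.36577463,  -0.54459829,
        -1.66275524,   1.75884906]), 'position': array([0.35905895, 0.16865743, 0.19767241]), 'eef_rot': array([-0.70009432, -0.09813445, -0.04808884,  0.70563803]), 'force': array([-0.74546069, -1.14176297,  0.40579116]), 'ft_torque': array([0.01331685, 0.04228159, 0.00474896]), 'width': 0.008273879258159525}
```

View pics/w1.png

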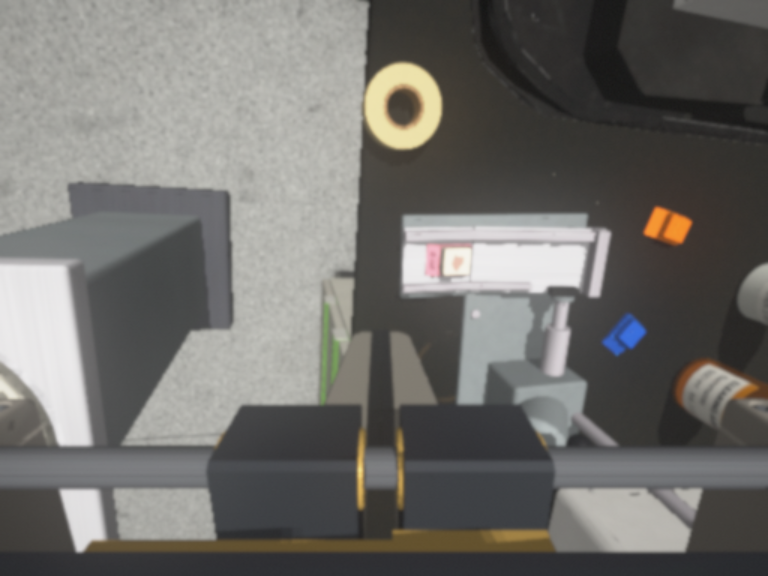

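```bash
python3 - <<'E'
from h import *
import cv2
im=cv2.imread("pics/w1.png")
im=ctrl.grab_frame("wrist")[130:260,230:420,::-1]; cv2.imwrite("pics/w1z.png",cv2.resize(im,None,fx=4,fy=4,interpolation=cv2.INTER_CUBIC))
print(ctrl.read_state()['joint_pos'])
a=np.radians(12)
delta(*tgt(V,(-125,60,60),(np.sin(a),0,-np.cos(a)),(1,0,0)))
c=cam("wrist")
for X in[(-95,80,23),(-95,40,21),(42,-25,284),(-63,60,14)]: print((proj(c,fix(V,X))[0]-[230,130])*4)
E
```

```text
[ 0.50414337 -0.09224992  2.24270185 -0.12130815  0.80724719  0.50925142]
shift [ 0.026   0.0008 -0.139 ] rot [ 0.09 -0.15 -0.25]
[151.25356806 125.32257266]
[147.32889137 243.87050292]
[1506.57577608 1125.51873326]
[235.01913408 176.17816711]
```

View pics/w1z.png

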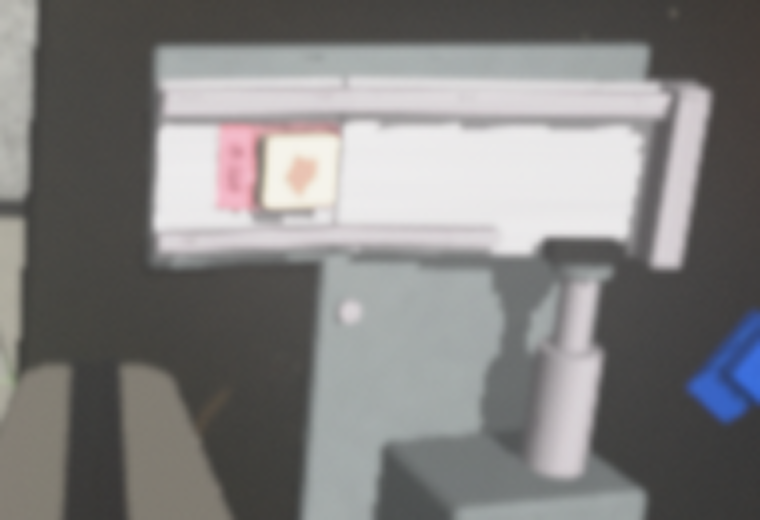

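```bash
python3 - <<'E'
from h import *
t=cam("top"); s=cam("side"); c=cam("wrist")
zt=lambda u,v:(u/6+150,v/6+160)
zs=lambda u,v:(u/5+195,v/5+125)
zw=lambda u,v:(u/4+230,v/4+130)
obs=[(t,(82,-25,284),zt(252,83)),(t,(82,-145,284),zt(525,60)),(t,(42,-145,284),zt(530,147)),(t,(42,-25,284),zt(262,170)),
(s,(42,-145,284),zs(352,125)),(s,(82,-145,284),zs(412,125)),(s,(42,-25,284),zs(308,62)),(s,(82,-25,284),zs(360,60)),(t,(-95,80,23),zt(155,520)),(t,(-95,40,21),zt(240,515)),
(c,(-95,80,23),zw(160,117)),(c,(-95,40,21),zw(157,232)),(c,(-30,80,23),zw(343,118)),(c,(-30,40,21),zw(338,227))]
def r(v): return np.concatenate([(proj(cc,fix(v,X))[0]-uv)*(3 if i>9 else 1) for i,(cc,X,uv) in enumerate(obs)])
o=least_squares(r,V,loss='soft_l1'); v=o.x; print(v,np.round(o.fun.reshape(-1,2),1))
inv=lambda w:fix([0,0,-v[2]],(w-[v[0],v[1],0])*1000)*1000
for uv in[(217,165),(217,125),(217,210)]: print(inv(ray(c,zw(*uv),.018)))
print(inv(ray(c,zw(342,150),.026)))
E
```

```text
[0.51523254 0.11564241 0.05226634] [[ 0.4 -0.6]
 [ 0.1 -0.4]
 [ 0.4 -0.1]
 [-0.4 -0.3]
 [-1.1 -1.7]
 [ 0.3 -2.2]
 [-1.4 -0.7]
 [ 0.6 -0.7]
 [-0.4 -0.7]
 [-2.1 -0.9]
 [ 0.  -0.3]
 [-2.1  2.7]
 [ 5.2 -3.6]
 [-0.4  0.9]]
[[-73.45445098  62.61228769  18.        ]]
[[-74.16160956  76.01289616  18.        ]]
[[-72.63997226  47.17796989  18.        ]]
[[-33.12295523  68.32401357  26.        ]]
```

```bash
sed -i 's/^V=.*/V=[0.5150,0.1154,0.056]/' h.py; python3 - <<'E'
from h import *
delta(*tgt(V,(-122,61,29),(0,0,-1),(1,0,0)))
E
```

```text
shift [ 0.0309  0.0046 -0.17  ] rot [-0.67 11.83 -0.84]
```

Call:
{"api": "step_arm", "payload": {
  "rows": [
    [[255,0.031,0.0046,-0.09,-0.67,11.83,-0.84],[255,0.031,0.0046,-0.09,-0.67,11.83,-0.84],[255,0.031,0.0046,-0.12,-0.67,11.83,-0.84],[255,0.031,0.0046,-0.14,-0.67,11.83,-0.84],[255,0.031,0.0046,-0.155,-0.67,11.83,-0.84],[255,0.031,0.0046,-0.17,-0.67,11.83,-0.84],[255,0.031,0.0046,-0.17,-0.67,11.83,-0.84],[255,0.031,0.0046,-0.17,-0.67,11.83,-0.84],[255,0.031,0.0046,-0.17,-0.67,11.83,-0.84]]
  ]
}}

```text
clock: 2.67
position: [0.3908, 0.169, 0.0302]
eef_rot: [-0.707, -0.02, 0.019, 0.707]
force: [-0.2, 0.4, 0.5]
width: 0.007
```

```bash
cat > look.py <<'E'
import sys,cv2
from h import *
s=ctrl.read_state(); im=ctrl.grab_frame(sys.argv[1])[:,:,::-1]
x0,x1,y0,y1=map(int,sys.argv[3:7]); f=min(760/(x1-x0),570/(y1-y0))
cv2.imwrite("pics/"+sys.argv[2],cv2.resize(im[y0:y1,x0:x1],None,fx=f,fy=f,interpolation=cv2.INTER_CUBIC))
p=s["position"]; v=V
print("fac",f,"clock",s["clock"],"TCP fix",(fix([0,0,-v[2]],(p-[v[0],v[1],0])*1000)*1000).round(1),"F",s["force"].round(1),"T",s["ft_torque"].round(2),"q",s["joint_pos"].round(2),"w",round(s["width"],3))
E
python3 look.py wrist w2.png 0 512 0 384
```

```text
fac 1.484375 clock 2.6667 TCP fix [[-121.    60.4   30.2]] F [-0.2  0.4  0.5] T [-0.02 -0.13  0.08] q [0.4  0.37 2.2  0.   0.58 0.35] w 0.007
```

View pics/w2.png

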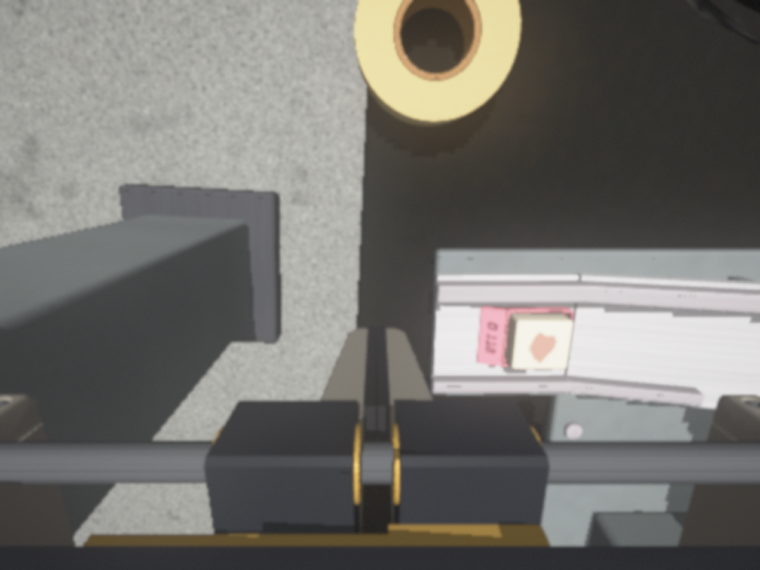

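```bash
python3 - <<'E'
from h import *
c=cam("wrist"); s=ctrl.read_state(); q=R.from_quat(s["eef_rot"])
for P in[(0,.011,0),(0,.011,.010),(0,.011,-.010),(.018,.011,.01),(.018,.011,-.01),(.01,.011,.01)]: print(P,proj(c,s["position"]+q.apply(P))[0]*1.484)
for X in[(-95,80,23),(-95,40,21),(-95,80,14),(-95,40,14),(-30,80,23),(-30,40,21)]: print(X,proj(c,fix(V,X))[0]*1.484)
inv=lambda w:fix([0,0,-V[2]],(w-[V[0],V[1],0])*1000)*1000
for uv in[(478,362),(483,308),(435,378),(435,305)]: print(inv(ray(c,np.array(uv)/1.484,.016)))
E
```

```text
(0, 0.011, 0) [374.78944301 347.38566442]
(0, 0.011, 0.01) [374.76975682 327.255873  ]
(0, 0.011, -0.01) [374.80853313 366.90594519]
(0.018, 0.011, 0.01) [414.4322534  327.25475616]
(0.018, 0.011, -0.01) [413.27007996 366.90512254]
(0.01, 0.011, 0.01) [396.80441082 327.25525253]
(-95, 80, 23) [433.69568481 310.71081436]
(-95, 40, 21) [429.72943575 388.92190182]
(-95, 80, 14) [430.96499819 303.90155537]
(-95, 40, 14) [427.86408731 381.25800383]
(-30, 80, 23) [581.73756282 310.47459377]
(-30, 40, 21) [567.41145487 388.66078744]
[[-71.80335641  51.40601056  16.        ]]
[[-71.4605179   78.68332046  16.        ]]
[[-91.91798504  42.91741584  16.        ]]
[[-93.43520088  80.17072399  16.        ]]
```

```bash
python3 - <<'E'
from h import *
delta(*tgt(V,(-92,64,29),(0,0,-1),(1,0,0)))
E
```

```text
shift [ 0.0287  0.0049 -0.0014] rot [-0.05  0.11  0.05]
```

Call:
{"api": "step_arm", "payload": {
  "rows": [
    [[255,0.0,0.0045,-0.001,0,0,0],[255,0.01,0.0049,-0.0014,0,0,0],[255,0.02,0.0049,-0.0014,0,0,0],[255,0.0287,0.0049,-0.0014,0,0,0],[255,0.0287,0.0049,-0.0014,0,0,0],[255,0.0287,0.0049,-0.0014,0,0,0]]
  ]
}}

```text
clock: 3.22
position: [0.4204, 0.1742, 0.029]
eef_rot: [-0.706, -0.02, 0.018, 0.707]
force: [-0.8, 0.9, 0.7]
width: 0.005
```

```bash
python3 look.py wrist w3.png 180 460 180 384;python3 look.py side s3.png 195 295 165 245
```

```text
fac 2.7142857142857144 clock 3.2167 TCP fix [[-91.2  64.   29. ]] F [-0.8  0.9  0.7] T [-0.04 -0.08  0.04] q [0.39 0.4  2.14 0.   0.6  0.33] w 0.005
fac 7.125 clock 3.2667 TCP fix [[-92.   63.9  28.8]] F [ 0.  -0.6  0.2] T [-0.   -0.09 -0.03] q [0.39 0.4  2.14 0.   0.6  0.33] w 0.005
```

View pics/w3.png

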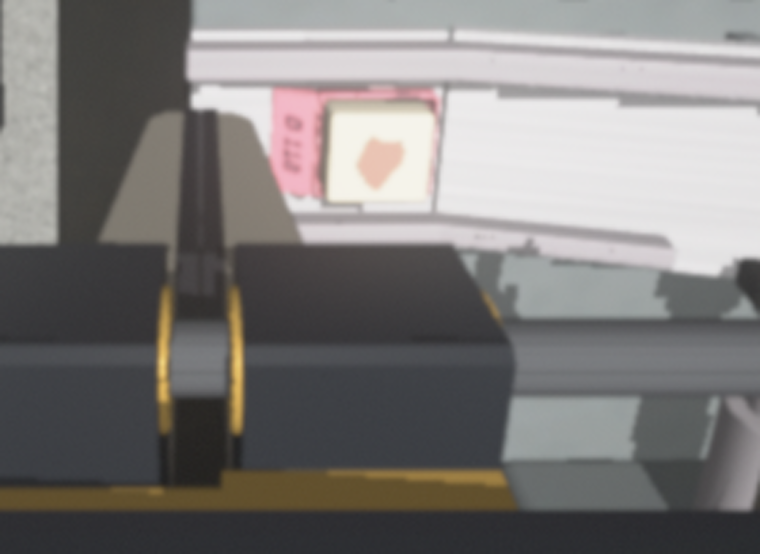

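View pics/s3.png

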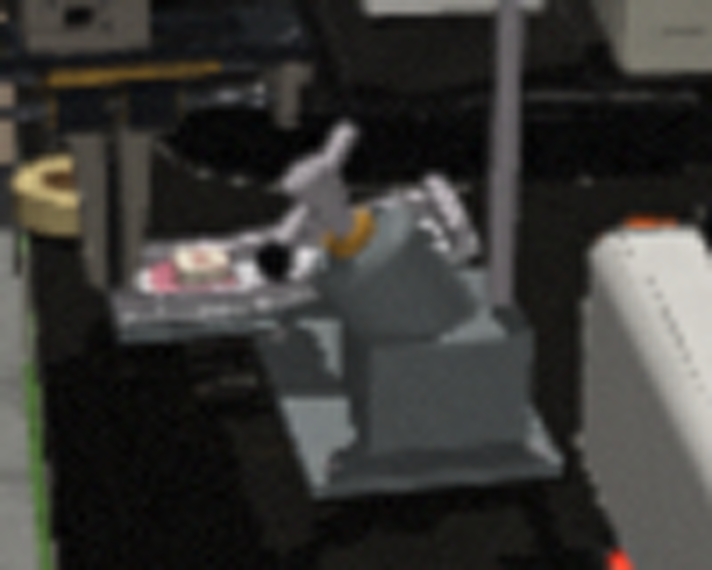

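Call:
{"api": "step_arm", "payload": {
  "rows": [
    [[255,0.006,0.0003,0,0,0,0],[255,0.012,0.0007,0,0,0,0],[255,0.018,0.001,0,0,0,0],[255,0.024,0.0013,0,0,0,0],[255,0.03,0.0017,0,0,0,0],[255,0.036,0.002,0,0,0,0],[255,0.042,0.0023,0,0,0,0],[255,0.048,0.0027,0.0006,0,0,0],[255,0.054,0.003,0.0018,0,0,0],[255,0.06,0.0033,0.0032,0,0,0],[255,0.06,0.0033,0.0032,0,0,0]]
  ]
}}

```text
clock: 4.23
position: [0.481, 0.1776, 0.0324]
eef_rot: [-0.706, -0.02, 0.018, 0.707]
force: [1.0, 0.7, 0.1]
width: 0.002
```

```bash
python3 look.py wrist w4.png 180 460 180 384
```

```text
fac 2.7142857142857144 clock 4.2333 TCP fix [[-30.5  64.   32.4]] F [1.  0.7 0.1] T [ 0.04 -0.07  0.03] q [0.35 0.46 2.01 0.   0.67 0.3 ] w 0.002
```

View pics/w4.png

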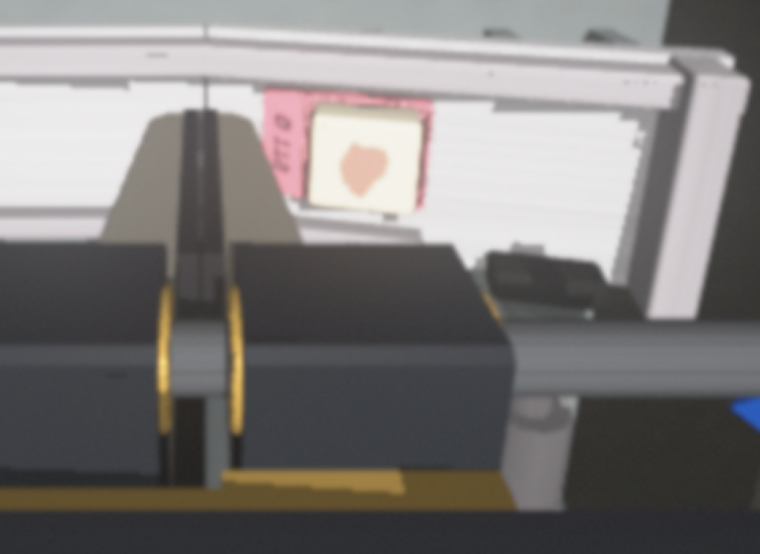

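Call:
{"api": "step_arm", "payload": {
  "rows": [
    [[255,0.006,0.0003,0.0014,0,0,0],[255,0.012,0.0007,0.0027,0,0,0],[255,0.018,0.001,0.004,0,0,0],[255,0.024,0.0013,0.0052,0,0,0],[255,0.03,0.0017,0.0065,0,0,0],[255,0.036,0.002,0.0078,0,0,0],[255,0.038,0.0022,0.0082,0,0,0],[255,0.038,0.0022,0.0082,0,0,0]]
  ]
}}

```text
clock: 4.95
position: [0.519, 0.1797, 0.0406]
eef_rot: [-0.706, -0.02, 0.018, 0.707]
force: [-0.7, -0.1, 0.8]
width: 0.002
```

```bash
python3 look.py wrist w5.png 180 460 180 384
```

```text
fac 2.7142857142857144 clock 4.95 TCP fix [[ 7.6 64.  40.6]] F [-0.7 -0.1  0.8] T [-0.06 -0.08 -0.02] q [0.33 0.48 1.93 0.   0.72 0.28] w 0.002
```

View pics/w5.png

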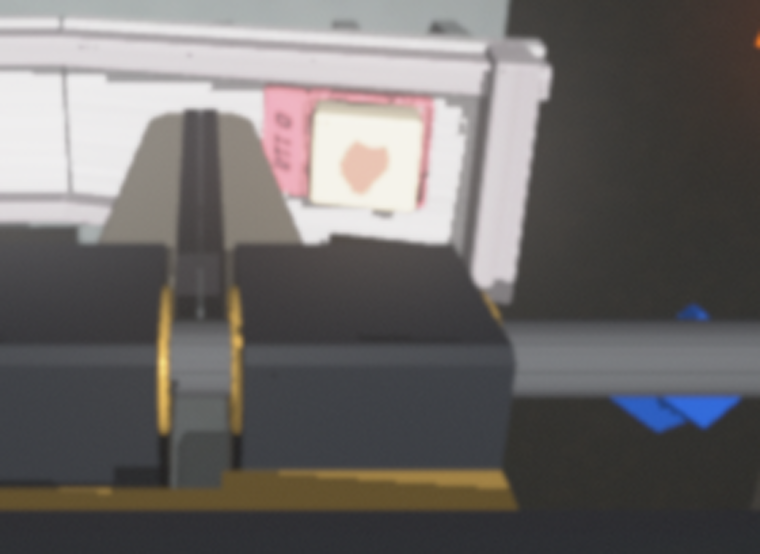

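Call:
{"api": "step_arm", "payload": {
  "rows": [
    [[255,0.002,0.0001,0.0004,0,0,0],[255,0.004,0.0002,0.0009,0,0,0],[255,0.005,0.0003,0.0011,0,0,0],[255,0.006,0.0003,0.0013,0,0,0],[255,0.006,0.0003,0.0013,0,0,0]]
  ]
}}

```text
clock: 5.42
position: [0.5246, 0.18, 0.0417]
eef_rot: [-0.706, -0.02, 0.018, 0.707]
force: [-0.2, 0.5, 0.8]
width: 0.006
```

```bash
python3 look.py wrist w6.png 180 460 180 384
```

```text
fac 2.7142857142857144 clock 5.4167 TCP fix [[13.2 63.9 41.7]] F [-0.2  0.5  0.8] T [-0.01 -0.09  0.03] q [0.33 0.49 1.92 0.   0.73 0.27] w 0.006
```

View pics/w6.png

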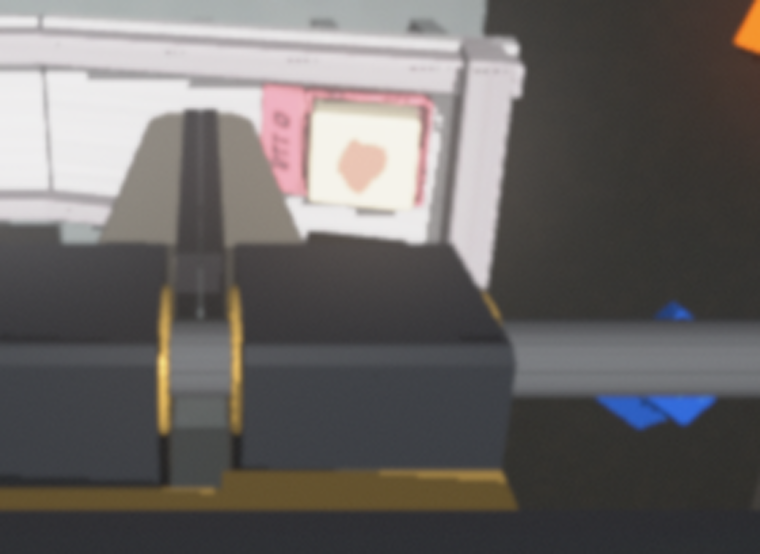

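Call:
{"api": "step_arm", "payload": {
  "rows": [
    [[255,0.001,0.0001,0.0002,0,0,0],[255,0.0018,0.0001,0.0004,0,0,0],[255,0.0025,0.0001,0.0005,0,0,0],[255,0.0025,0.0001,0.0005,0,0,0]]
  ]
}}

```text
clock: 5.8
position: [0.5272, 0.18, 0.0423]
eef_rot: [-0.706, -0.02, 0.018, 0.707]
force: [-0.0, -0.6, 0.0]
width: 0.003
```

```bash
python3 look.py wrist w7.png 250 390 190 290
```

```text
fac 5.428571428571429 clock 5.8 TCP fix [[15.8 63.9 42.3]] F [-0.  -0.6  0. ] T [-0.04 -0.09  0.01] q [0.33 0.49 1.91 0.   0.74 0.27] w 0.003
```

View pics/w7.png

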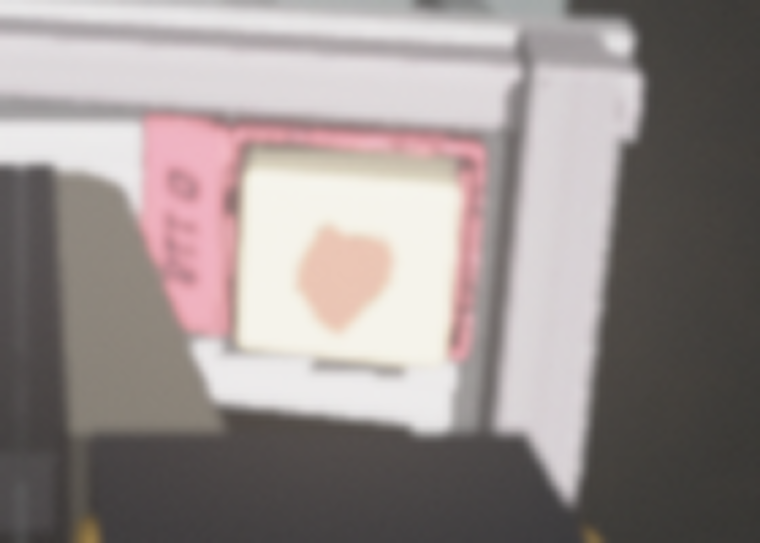

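Call:
{"api": "step_arm", "payload": {
  "rows": [
    [[255,0.0007,0,0.0001,0,0,0],[255,0.0014,0.0001,0.0003,0,0,0],[255,0.0014,0.0001,0.0003,0,0,0]]
  ]
}}

```text
clock: 6.1
position: [0.5287, 0.1802, 0.0426]
eef_rot: [-0.706, -0.02, 0.018, 0.707]
force: [0.2, -0.0, -0.2]
width: 0.004
```

```bash
python3 look.py wrist w8.png 250 390 190 290
```

```text
fac 5.428571428571429 clock 6.1 TCP fix [[17.3 63.9 42.6]] F [ 0.2 -0.  -0.2] T [-0.11 -0.06 -0.02] q [0.33 0.49 1.91 0.   0.74 0.27] w 0.004
```

View pics/w8.png

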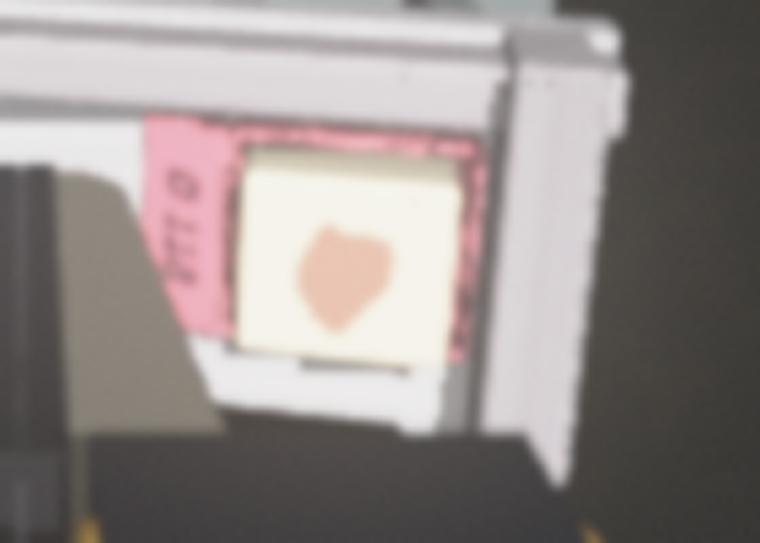

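Call:
{"api": "step_arm", "payload": {
  "rows": [
    [[255,0.0006,0,0.0001,0,0,0],[255,0.0012,0.0001,0.0003,0,0,0],[255,0.0012,0.0001,0.0003,0,0,0]]
  ]
}}

```text
clock: 6.4
position: [0.5297, 0.1802, 0.0428]
eef_rot: [-0.706, -0.02, 0.018, 0.707]
force: [-1.5, 0.1, -0.7]
width: 0.005
```

Call:
{"api": "step_arm", "payload": {
  "rows": [
    [[255,0.0006,0,0.0001,0,0,0],[255,0.001,0.0001,0.0002,0,0,0],[255,0.001,0.0001,0.0002,0,0,0]]
  ]
}}

```text
clock: 6.65
position: [0.5298, 0.1802, 0.0428]
eef_rot: [-0.707, -0.019, 0.019, 0.707]
force: [-4.2, 0.3, -0.0]
width: 0.006
```

```bash
python3 look.py wrist w9.png 250 390 190 290
```

```text
fac 5.428571428571429 clock 6.65 TCP fix [[18.4 63.8 42.8]] F [-4.2  0.3 -0. ] T [-0.01  0.58  0.02] q [0.32 0.49 1.91 0.   0.74 0.27] w 0.006
```

View pics/w9.png

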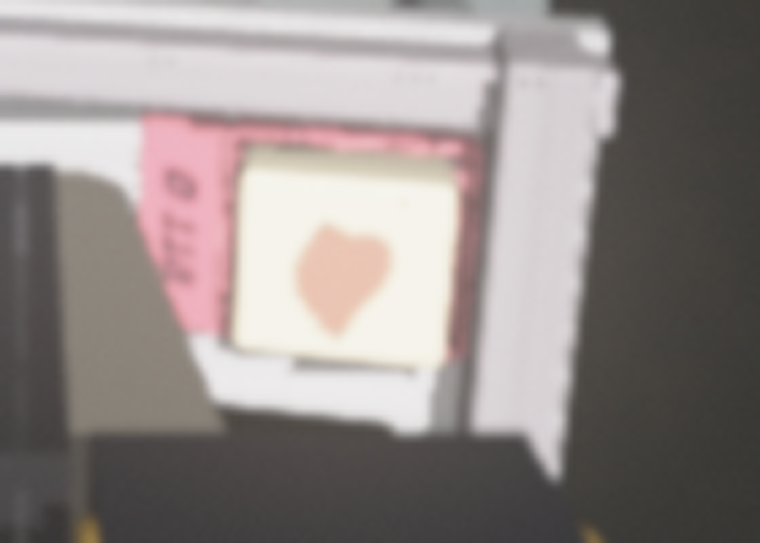

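Call:
{"api": "step_arm", "payload": {
  "rows": [
    [[255,-0.006,-0.0003,0.0005,0,0,0],[255,-0.02,-0.0011,0.001,0,0,0],[255,-0.045,-0.0025,0.005,0,0,0],[255,-0.07,-0.004,0.03,0,0,0],[255,-0.09,-0.005,0.06,0,0,0],[120,-0.1,-0.005,0.1,0,0,0],[120,-0.12,-0.005,0.13,0,0,0],[120,-0.14,-0.005,0.16,0,0,0],[120,-0.15,-0.005,0.16,0,0,0],[120,-0.15,-0.005,0.16,0,0,0]]
  ]
}}

```text
clock: 7.53
position: [0.3793, 0.1755, 0.2043]
eef_rot: [-0.706, -0.021, 0.018, 0.708]
force: [0.5, -0.7, -0.2]
width: 0.346
```

```bash
python3 look.py side s10.png 195 295 145 245; python3 look.py top t10.png 150 260 160 260; python3 - <<'E'
from h import *
ax=np.array([-0.574,0,0.819]); c=np.array([-20,-85,125])
for th in(.6,.7):
  d=(ballpts(th)[0]-c)/46; p=np.cross(ax,d)
  for sg in(1,-1): delta(*tgt(V,c+ax*72,-ax,sg*p))
E
```

```text
fac 5.7 clock 7.5333 TCP fix [[-132.1   67.6  204.3]] F [ 0.5 -0.7 -0.2] T [-0.05 -0.12  0.03] q [0.43 0.05 2.08 0.   1.01 0.37] w 0.346
fac 5.7 clock 7.5833 TCP fix [[-131.6   67.4  203.2]] F [ 0.6  0.2 -0.3] T [-0.03 -0.08  0.01] q [0.43 0.05 2.08 0.   1.01 0.37] w 0.388
shift [ 0.0785 -0.1481 -0.0185] rot [-43.45 -16.1  139.85]
shift [ 0.0785 -0.1481 -0.0185] rot [ 12.35 -33.21 -33.23]
shift [ 0.0785 -0.1481 -0.0185] rot [-41.65 -17.83 134.46]
shift [ 0.0785 -0.1481 -0.0185] rot [ 14.08 -32.72 -38.77]
```

View pics/s10.png

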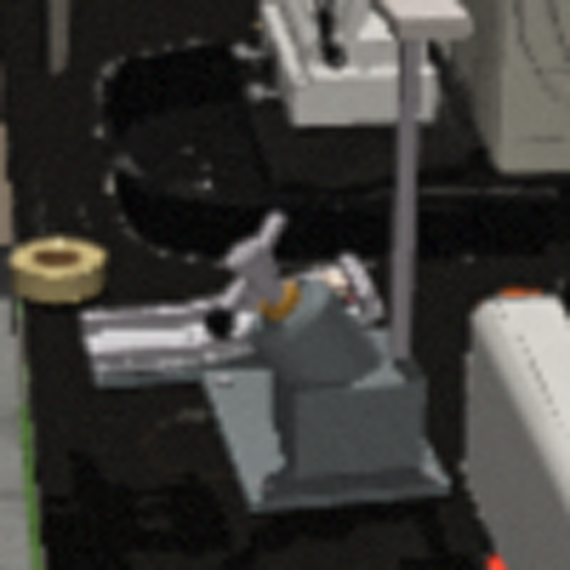

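View pics/t10.png

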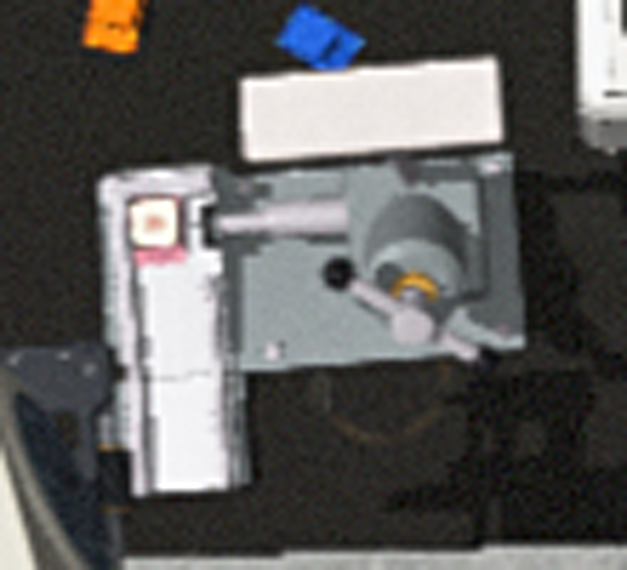

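Call:
{"api": "step_arm", "payload": {
  "rows": [
    [[60,0,-0.03,0.03,0,0,7],[60,0,-0.05,0.05,0,0,14],[60,0,-0.07,0.05,0,0,21],[60,0,-0.09,0.05,0,0,28],[60,0,-0.11,0.05,0,0,35],[60,0,-0.13,0.05,0,0,42],[60,0,-0.148,0.05,0,0,49],[60,0,-0.148,0.05,0,0,56],[60,0,-0.148,0.05,0,0,63],[60,0,-0.148,0.05,0,0,70],[60,0,-0.148,0.05,0,0,77],[60,0,-0.148,0.05,0,0,84],[60,0,-0.148,0.05,0,0,91],[60,0,-0.148,0.05,0,0,98],[60,0,-0.148,0.05,0,0,105],[60,0,-0.148,0.05,0,0,112],[60,0,-0.148,0.05,0,0,119],[60,0,-0.148,0.05,0,0,126],[60,0,-0.148,0.05,0,0,133],[60,0,-0.148,0.05,0,0,133]]
  ]
}}

```text
clock: 9.3
position: [0.3804, 0.0269, 0.2511]
eef_rot: [-0.261, -0.656, 0.657, 0.264]
force: [-0.0, -0.4, -0.8]
width: 0.766
```

```bash
python3 look.py wrist w11.png 0 512 0 384; python3 - <<'E'
from h import *
ax=np.array([-0.574,0,0.819]); c=np.array([-20,-85,125])
for th in(.7,):
  d=(ballpts(th)[0]-c)/46; p=np.cross(ax,d)
  for sg in(1,): delta(*tgt(V,c+ax*72,-ax,sg*p))
E
```

```text
fac 1.484375 clock 9.3 TCP fix [[-139.3  -80.8  251.1]] F [-0.  -0.4 -0.8] T [ 0.12 -0.11 -0.01] q [ 0.07 -0.07  2.08  0.    1.14 -2.32] w 0.766
shift [ 0.0782  0.0002 -0.0673] rot [ -0.22 -35.27   6.86]
```

View pics/w11.png

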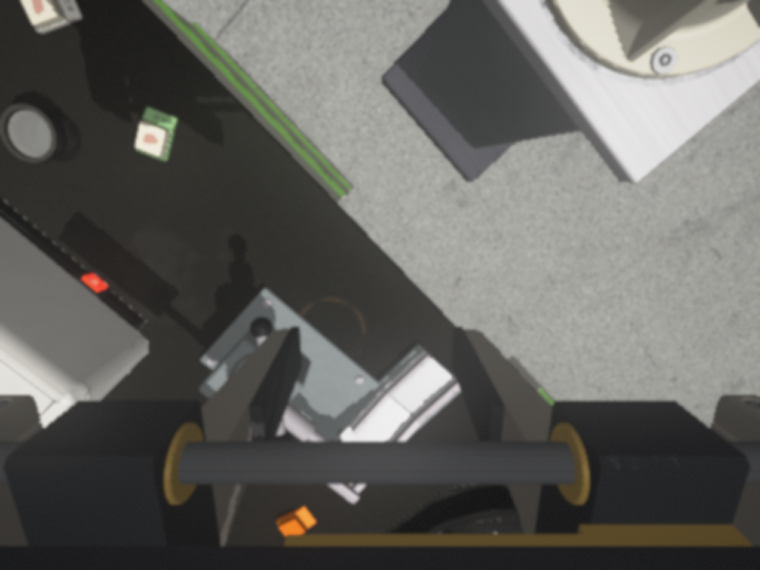

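Call:
{"api": "step_arm", "payload": {
  "rows": [
    [[60,0.01,0,-0.01,0,-6,1],[60,0.03,0,-0.02,0,-13,2],[60,0.05,0,-0.035,0,-20,4],[60,0.065,0,-0.05,0,-27,5],[60,0.0782,0,-0.0673,-0.22,-33,6],[60,0.0782,0,-0.0673,-0.22,-35.27,6.86],[60,0.0782,0,-0.0673,-0.22,-35.27,6.86],[60,0.0782,0,-0.0673,-0.22,-35.27,6.86],[60,0.0782,0,-0.0673,-0.22,-35.27,6.86]]
  ]
}}

```text
clock: 10.1
position: [0.4594, 0.0269, 0.1845]
eef_rot: [0.412, 0.718, -0.561, -0.017]
force: [0.8, 1.0, -0.6]
width: 0.767
```

```bash
python3 look.py wrist w12.png 0 512 0 384; python3 look.py side s12.png 195 295 145 245; python3 - <<'E'
from h import *
c=cam("wrist")
for th in(.6,.7,.8): print(th,[proj(c,fix(V,b))[0]*1.484 for b in ballpts(th)])
print(proj(c,fix(V,(-20,-85,125)))*1.484)
E
```

```text
fac 1.484375 clock 10.1 TCP fix [[-60.5 -85.3 184.5]] F [ 0.8  1.  -0.6] T [ 0.07  0.14 -0.08] q [ 0.05 -0.09  2.44  0.    0.18 -2.44] w 0.767
fac 5.7 clock 10.15 TCP fix [[-60.  -85.2 185. ]] F [0.9 0.7 1.1] T [ 0.11  0.21 -0.06] q [ 0.06 -0.09  2.44  0.    0.18 -2.44] w 0.764
0.6 [array([385.45655277, 369.15303791]), array([370.25741382, 225.6658616 ])]
0.7 [array([378.25570571, 369.48426248]), array([378.27292473, 225.25331293])]
0.8 [array([371.0551936 , 369.16837491]), array([386.28865919, 225.64307181])]
[[378.2638518  301.25048401]]
```

View pics/w12.png

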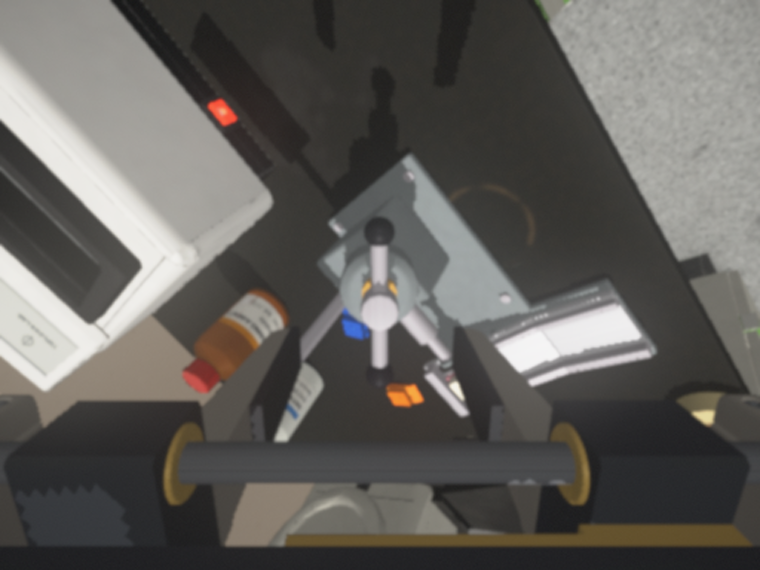

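View pics/s12.png

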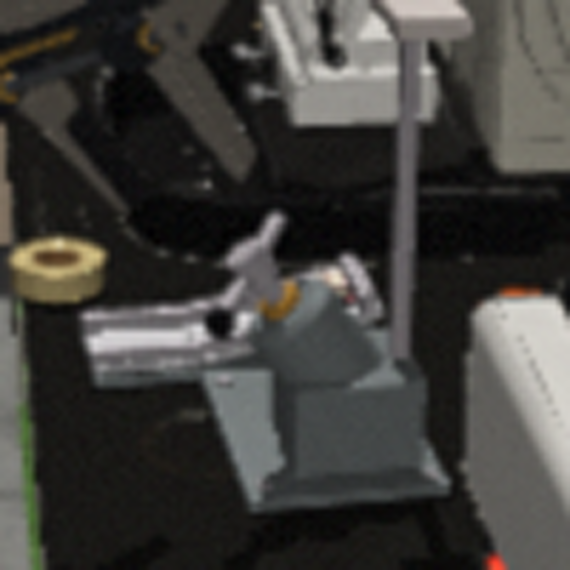

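```bash
cat >> h.py <<'E'
AX=np.array([-0.574,0,0.819]); AX/=np.linalg.norm(AX); BC=np.array([-20,-85,125.])
_d=(ballpts(.7)[0]-BC)/46
BCc=BC+3.3*_d   # corrected centre (V frame)
def hand(along,th,sg=1,off=0):
    d=(ballpts(th)[0]-BC)/46; p=np.cross(AX,d)
    return tgt(V,BCc+AX*along,-AX,sg*p)
E
python3 - <<'E'
from h import *
delta(*hand(30,.7)); delta(*hand(-6,.7))
print("axis world",R.from_euler('z',V[2]).apply(AX))
E
```

```text
shift [ 0.0242  0.0041 -0.0344] rot [-0.05  0.03  0.08]
shift [ 0.0449  0.0052 -0.0639] rot [-0.05  0.03  0.08]
axis world [-0.5730323  -0.0321234   0.81890297]
```

Call:
{"api": "step_arm", "payload": {
  "rows": [
    [[60,0.003,0.003,0,0,0,0],[60,0.0242,0.0041,-0.0344,0,0,0],[60,0.031,0.0045,-0.0441,0,0,0],[60,0.038,0.0049,-0.0541,0,0,0],[60,0.0449,0.0052,-0.0639,0,0,0],[60,0.0449,0.0052,-0.0639,0,0,0],[60,0.0449,0.0052,-0.0639,0,0,0]]
  ]
}}

```text
clock: 10.78
position: [0.5069, 0.0315, 0.1293]
eef_rot: [0.409, 0.718, -0.563, -0.02]
force: [1.1, -0.4, 0.0]
width: 0.764
```

```bash
python3 look.py wrist w13.png 0 512 0 384; python3 look.py side s13.png 195 295 145 245
```

```text
fac 1.484375 clock 10.7833 TCP fix [[-12.8 -83.3 129.3]] F [ 1.1 -0.4  0. ] T [ 0.11  0.24 -0.  ] q [ 0.06  0.14  2.4  -0.34  0.   -2.1 ] w 0.764
fac 5.7 clock 10.8333 TCP fix [[-13.3 -83.3 129.4]] F [ 0.   0.8 -0.4] T [0.08 0.16 0.02] q [ 0.06  0.14  2.4  -0.34  0.   -2.1 ] w 0.765
```

View pics/w13.png

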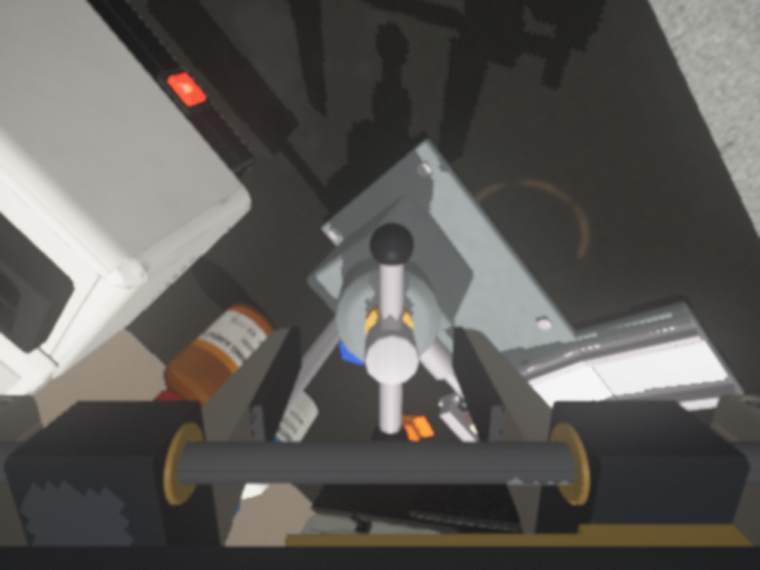

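View pics/s13.png

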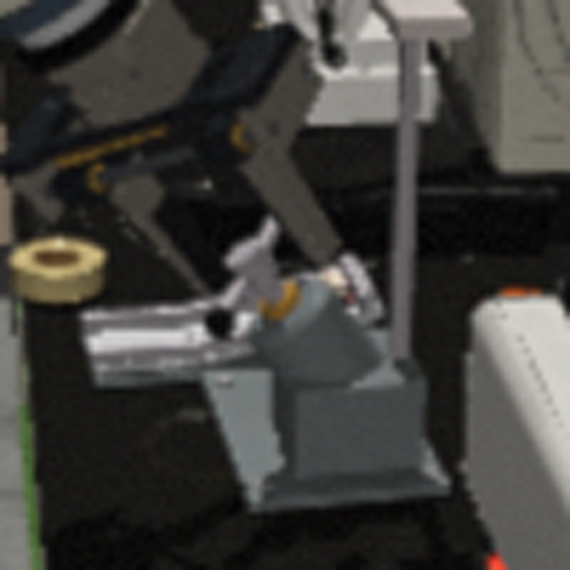

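```bash
cat > fk.py <<'E'
from h import *
D=[([-1.15640554,.353674894,1.63411718,0,1.155214,-.00237],[.25282143,-.57105671,.22485425]),
([0.4,.37,2.2,0,.58,.35],[.3908,.169,.0302]),([.39,.4,2.14,0,.6,.33],[.4204,.1742,.029]),([.35,.46,2.01,0,.67,.3],[.481,.1776,.0324]),
([.33,.49,1.91,0,.74,.27],[.5287,.1802,.0426]),([.43,.05,2.08,0,1.01,.37],[.3793,.1755,.2043]),([.07,-.07,2.08,0,1.14,-2.32],[.3804,.0269,.2511]),([.055,-.09,2.44,0,.18,-2.44],[.4594,.0269,.1845])]
def f(p,q):
    r0,z0,L1,L2,e,L3=p; a=q[1];b=q[1]+q[2];c=b+q[4]
    return np.array([r0+L1*np.sin(a)+L2*np.sin(b)+e*np.cos(b)+L3*np.sin(c), z0+L1*np.cos(a)+L2*np.cos(b)-e*np.sin(b)+L3*np.cos(c)])
def res(p): return np.concatenate([f(p,q)-[np.hypot(*x[:2]),x[2]] for q,x in D]+[(p-P0)*.01])
P0=np.array([.1,.4,.45,.45,0,.3])
o=least_squares(res,P0); P=o.x
if __name__=="__main__":
    print(P.round(4),(o.fun[:16]*1000).round(1))
    for al in(20,10,0,-6):
      for tilt in (35,30,25):
        ax=R.from_euler('y',np.radians(35-tilt)).apply(AX)
        x=fix(V,BCc+AX*al)[0]; tr=np.array([np.hypot(*x[:2]),x[2]])
        g=least_squares(lambda u:f(P,[0,u[0],u[1],0,np.pi-np.radians(tilt)-u[0]-u[1]])-tr,[.1,2.4]).x
        print(al,tilt,g.round(3),"q5",round(np.pi-np.radians(tilt)-g.sum(),3))
E
python3 fk.py; python3 -c "
from h import *
delta(*hand(-6,.7)); delta(*hand(30,.7))"
```

```text
[0.0018 0.2894 0.5618 0.4913 0.0534 0.3424] [-1.1  1.4 -2.9 -1.5  0.   0.2  2.9  0.2  0.6  1.8  0.6 -2.1  0.2 -0.9
 -0.3  0.9]
20 35 [0.077 2.427] q5 0.027
20 30 [0.076 2.366] q5 0.175
20 25 [0.087 2.305] q5 0.313
10 35 [0.108 2.423] q5 -0.0
10 30 [0.105 2.363] q5 0.15
10 25 [0.114 2.301] q5 0.29
0 35 [0.139 2.418] q5 -0.026
0 30 [0.133 2.358] q5 0.126
0 25 [0.141 2.297] q5 0.267
-6 35 [0.157 2.415] q5 -0.041
-6 30 [0.15  2.356] q5 0.112
-6 25 [0.157 2.294] q5 0.254
shift [-0.0013  0.0007 -0.0082] rot [-0.1  -0.55  0.04]
shift [-0.0219 -0.0004  0.0213] rot [-0.1  -0.55  0.04]
```

```bash
cat >> h.py <<'E'
def handt(along,th,tilt,sg=1):
    p,Rt=hand(along,th,sg); Z=R.from_euler('z',V[2])
    return p, Z*R.from_euler('y',np.radians(35-tilt))*Z.inv()*Rt
E
python3 -c "
from h import *
print((R.from_euler('z',-V[2])*handt(30,.7,32)[1]).apply([0,1,0]))
delta(*handt(40,.7,32)); delta(*handt(-4,.7,32))"
```

```text
[ 5.30287369e-01  7.06899816e-17 -8.47817967e-01]
shift [-0.0276 -0.0007  0.0295] rot [-0.26  2.45  0.05]
shift [-0.0024  0.0007 -0.0066] rot [-0.26  2.45  0.05]
```

Call:
{"api": "step_arm", "payload": {
  "rows": [
    [[60,-0.01,0,0.011,0,1,0],[60,-0.0276,-0.0007,0.0295,-0.26,2.45,0],[60,-0.0276,-0.0007,0.0295,-0.26,2.45,0],[60,-0.0276,-0.0007,0.0295,-0.26,2.45,0],[60,-0.0276,-0.0007,0.0295,-0.26,2.45,0]]
  ]
}}

```text
clock: 11.3
position: [0.479, 0.0307, 0.1599]
eef_rot: [0.398, 0.717, -0.572, -0.033]
force: [-0.5, -0.1, -0.5]
width: 0.766
```

```bash
python3 -c "
from h import *
print(ctrl.read_state()['joint_pos'].round(3))
delta(*handt(40,.7,32)); delta(*handt(20,.7,32));delta(*handt(-4,.7,32))"
```

```text
[ 0.065  0.015  2.397 -0.032  0.168 -2.402]
shift [-0.0006 -0.     -0.0009] rot [-0.    0.17  0.06]
shift [ 0.0109  0.0006 -0.0173] rot [-0.    0.17  0.06]
shift [ 0.0246  0.0014 -0.0369] rot [-0.    0.17  0.06]
```

Call:
{"api": "step_arm", "payload": {
  "rows": [
    [[60,0.008,0.0005,-0.013,0,0,0],[60,0.016,0.0009,-0.025,0,0,0],[60,0.0246,0.0014,-0.0369,0,0,0],[60,0.0246,0.0014,-0.0369,0,0,0],[60,0.0246,0.0014,-0.0369,0,0,0]]
  ]
}}

```text
clock: 11.72
position: [0.503, 0.0321, 0.1214]
eef_rot: [0.397, 0.716, -0.573, -0.034]
force: [0.2, -0.3, 0.1]
width: 0.762
```

```bash
python3 look.py wrist w14.png 0 512 0 384; python3 -c "
from h import *
delta(*handt(-4,.7,32))
c=cam('wrist')
print([proj(c,fix(V,b+BCc-BC))[0]*1.484 for b in ballpts(.7)], proj(c,fix(V,BCc+AX*11))*1.484)"
```

```text
fac 1.484375 clock 11.7167 TCP fix [[-16.7 -82.5 121.4]] F [ 0.2 -0.3  0.1] T [0.11 0.12 0.03] q [ 0.06  0.15  2.38 -0.1   0.05 -2.33] w 0.762
shift [0.0007 0.0001 0.0009] rot [0.01 0.05 0.05]
[array([374.3223822 , 456.91690464]), array([373.81569748, 256.86466017])] [[375.03658438 375.97945344]]
```

View pics/w14.png

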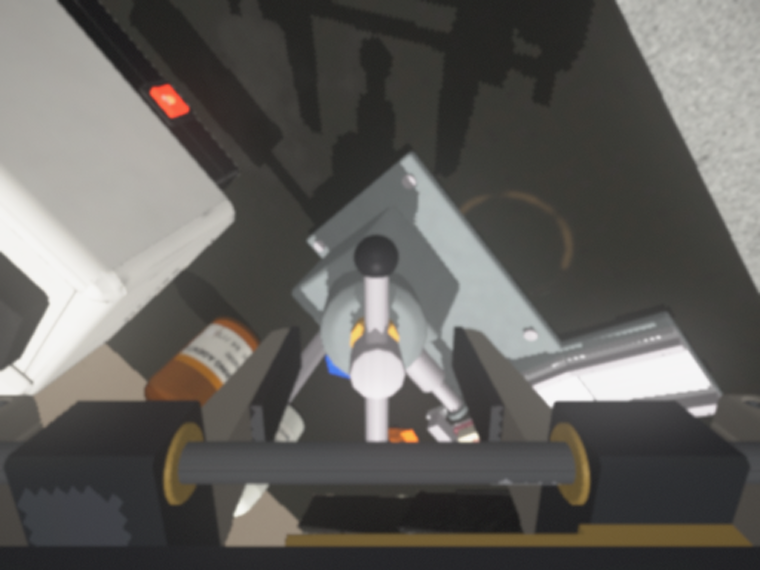

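Call:
{"api": "step_arm", "payload": {
  "rows": [
    [[180,0,0,0,0,0,0],[230,0,0,0,0,0,0],[255,0,0,0,0,0,0],[255,0,0,0,0,0,0],[255,0,0,0,0,0,0],[255,0,0,0,0,0,0]]
  ],
  "grip_force": 35
}}

```text
clock: 12.27
position: [0.503, 0.0321, 0.1224]
eef_rot: [0.397, 0.717, -0.573, -0.034]
force: [-0.5, 0.0, -0.4]
width: 0.35
```

```bash
python3 look.py wrist w15.png 0 512 0 384; python3 -c "
from h import *
s=ctrl.read_state(); a=R.from_quat(s['eef_rot']).apply([0,1,0]); print('tool y',a)
for ang in (30,60,90,115): print(ang,(a*ang).round(2))
delta(*handt(-4,.7,32))
"
```

```text
fac 1.484375 clock 12.2667 TCP fix [[-16.6 -82.5 122.4]] F [-0.5  0.  -0.4] T [0.11 0.13 0.  ] q [ 0.06  0.15  2.38 -0.1   0.05 -2.33] w 0.35
tool y [ 0.53049988  0.02904934 -0.84718712]
30 [ 15.91   0.87 -25.42]
60 [ 31.83   1.74 -50.83]
90 [ 47.74   2.61 -76.25]
115 [ 61.01   3.34 -97.43]
shift [0.0007 0.0001 0.0007] rot [0.01 0.07 0.05]
```

View pics/w15.png

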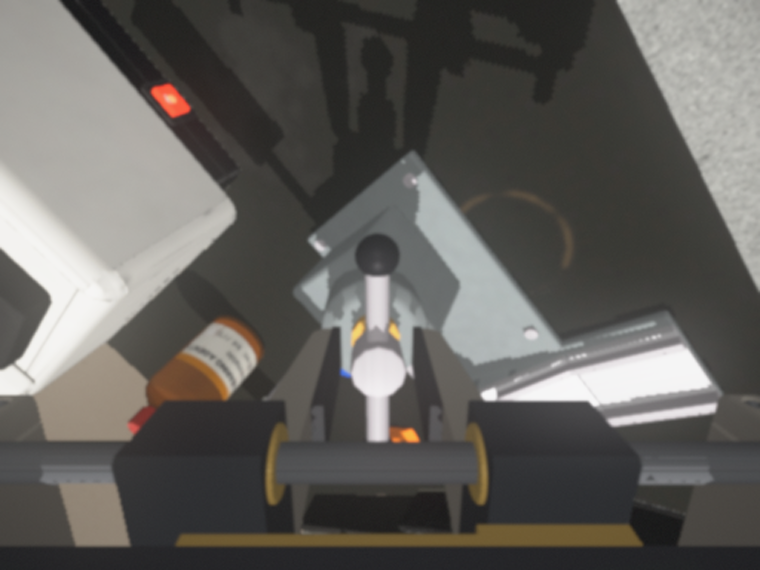

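Call:
{"api": "step_arm", "payload": {
  "rows": [
    [[255,0,0,0,0,0,0],[255,0,0,0,0,0,0],[255,0,0,0,0,0,0],[255,0,0,0,0,0,0]]
  ]
}}

```text
clock: 12.65
position: [0.5028, 0.0322, 0.1222]
eef_rot: [0.397, 0.717, -0.573, -0.034]
force: [-2.0, 4.3, 0.8]
width: 0.235
```

Call:
{"api": "step_arm", "payload": {
  "rows": [
    [[255,0,0,0,2.12,0.12,-3.39],[255,0,0,0,4.24,0.23,-6.78],[255,0,0,0,6.37,0.35,-10.17],[255,0,0,0,8.49,0.46,-13.56],[255,0,0,0,10.61,0.58,-16.94],[255,0,0,0,12.73,0.7,-20.33],[255,0,0,0,14.85,0.81,-23.72],[255,0,0,0,16.98,0.93,-27.11],[255,0,0,0,19.1,1.05,-30.5],[255,0,0,0,19.1,1.05,-30.5]]
  ]
}}

```text
clock: 13.48
position: [0.5028, 0.0323, 0.1222]
eef_rot: [0.555, 0.671, -0.421, -0.254]
force: [-1.4, 4.0, 1.5]
width: 0.238
```

```bash
python3 look.py wrist w16.png 0 512 0 384; python3 -c "
from h import *
s=ctrl.read_state(); a=R.from_quat(s['eef_rot']).apply([0,1,0]); print('tool y',a, 'torque about axis',a@s['ft_torque'])"
```

```text
fac 1.484375 clock 13.4833 TCP fix [[-16.9 -82.3 122.2]] F [-1.4  4.   1.5] T [0.96 0.32 0.63] q [ 0.06  0.15  2.38 -0.09  0.05 -1.71] w 0.238
tool y [ 0.53030882  0.02946808 -0.84729227] torque about axis 0.08932144242250734
```

View pics/w16.png

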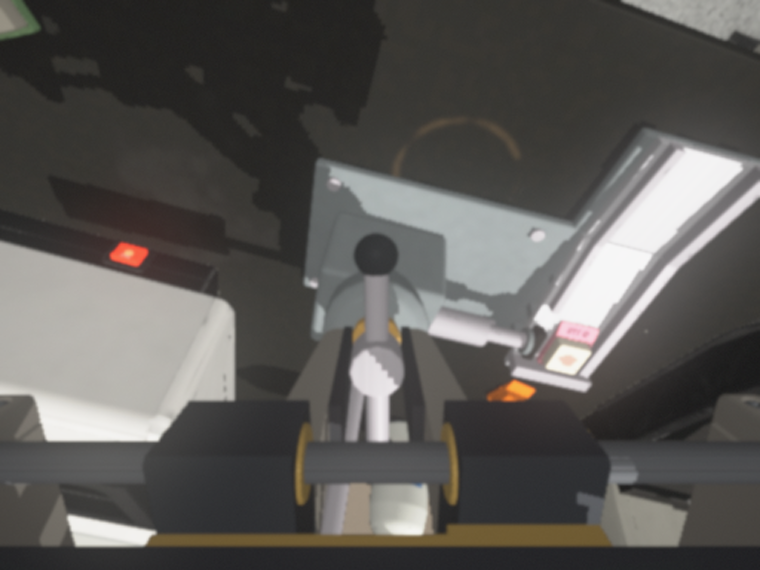

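Call:
{"api": "step_arm", "payload": {
  "rows": [
    [[255,0,0,0,3.18,0.18,-5.08],[255,0,0,0,6.36,0.35,-10.17],[255,0,0,0,9.55,0.53,-15.25],[255,0,0,0,12.73,0.71,-20.34],[255,0,0,0,15.91,0.88,-25.42],[255,0,0,0,19.09,1.06,-30.5],[255,0,0,0,22.27,1.24,-35.59],[255,0,0,0,25.46,1.42,-40.67],[255,0,0,0,28.64,1.59,-45.76],[255,0,0,0,31.82,1.77,-50.84],[255,0,0,0,35.0,1.95,-55.92],[255,0,0,0,38.18,2.12,-61.0],[255,0,0,0,41.37,2.3,-66.1],[255,0,0,0,44.55,2.48,-71.18],[255,0,0,0,47.73,2.66,-76.26],[255,0,0,0,50.91,2.83,-81.34],[255,0,0,0,54.09,3.01,-86.43],[255,0,0,0,57.28,3.19,-91.51],[255,0,0,0,60.46,3.36,-96.6],[255,0,0,0,60.46,3.36,-96.6]]
  ]
}}

```text
clock: 15.2
position: [0.5029, 0.0324, 0.1223]
eef_rot: [-0.655, -0.153, -0.236, 0.701]
force: [-1.0, 4.4, -2.8]
width: 0.237
```

```bash
python3 look.py wrist w17.png 0 512 0 384; python3 -c "
from h import *
s=ctrl.read_state(); a=R.from_quat(s['eef_rot']).apply([0,1,0]); print('tool y',a, 'torque about axis',a@s['ft_torque'])"
```

```text
fac 1.484375 clock 15.2 TCP fix [[-16.7 -82.2 122.3]] F [-1.   4.4 -2.8] T [ 0.68 -0.19  0.43] q [ 0.06  0.15  2.38 -0.09  0.05  0.28] w 0.237
tool y [ 0.53079922  0.02968891 -0.84697743] torque about axis 0.012013137163372545
```

View pics/w17.png

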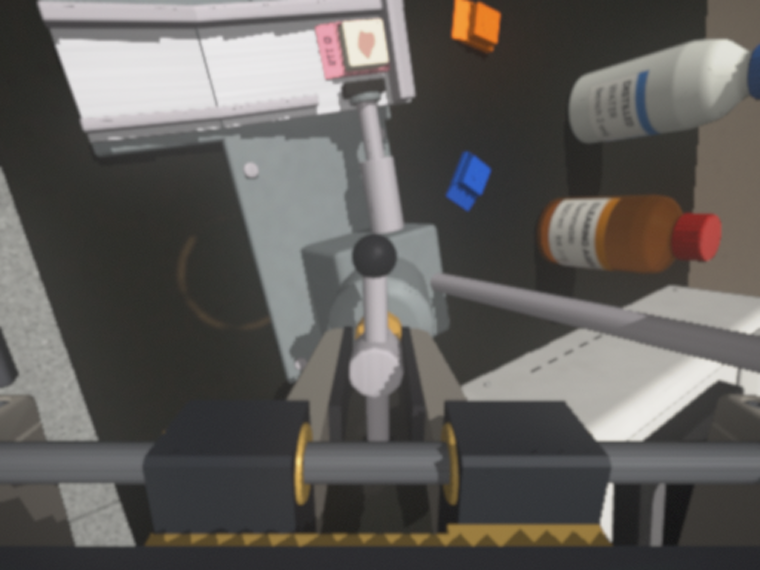

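Call:
{"api": "step_arm", "payload": {
  "rows": [
    [[255,0,0,0,3.18,0.18,-5.08],[255,0,0,0,6.36,0.35,-10.17],[255,0,0,0,9.55,0.53,-15.25],[255,0,0,0,12.73,0.71,-20.34],[255,0,0,0,15.91,0.88,-25.42],[255,0,0,0,19.09,1.06,-30.5],[255,0,0,0,22.27,1.24,-35.59],[255,0,0,0,25.46,1.42,-40.67],[255,0,0,0,28.64,1.59,-45.76],[255,0,0,0,31.82,1.77,-50.84],[255,0,0,0,35.0,1.95,-55.92],[255,0,0,0,38.18,2.12,-61.0],[255,0,0,0,41.37,2.3,-66.1],[255,0,0,0,44.55,2.48,-71.18],[255,0,0,0,47.73,2.66,-76.26],[255,0,0,0,50.91,2.83,-81.34],[255,0,0,0,54.09,3.01,-86.43],[255,0,0,0,57.28,3.19,-91.51],[255,0,0,0,60.46,3.36,-96.6],[255,0,0,0,60.46,3.36,-96.6]]
  ]
}}

```text
clock: 16.92
position: [0.503, 0.0323, 0.1223]
eef_rot: [0.162, -0.503, 0.678, -0.511]
force: [-1.3, 0.6, -0.6]
width: 0.237
```

Call:
{"api": "step_arm", "payload": {
  "rows": [
    [[255,0,0,0,3.18,0.18,-5.08],[255,0,0,0,6.36,0.35,-10.17],[255,0,0,0,9.55,0.53,-15.25],[255,0,0,0,12.73,0.71,-20.34],[255,0,0,0,14.85,0.81,-23.72],[255,0,0,0,14.85,0.81,-23.72]]
  ]
}}

```text
clock: 17.42
position: [0.5029, 0.0323, 0.1223]
eef_rot: [-0.006, -0.611, 0.697, -0.375]
force: [-1.1, 1.6, -0.8]
width: 0.239
```

```bash
python3 look.py wrist w18.png 0 512 0 384; python3 -c "
from h import *
s=ctrl.read_state(); a=R.from_quat(s['eef_rot']).apply([0,1,0]); print('tool y',a, 'torque about axis',a@s['ft_torque'])"
```

```text
fac 1.484375 clock 17.4167 TCP fix [[-16.7 -82.3 122.3]] F [-1.1  1.6 -0.8] T [ 0.71 -0.2   0.42] q [ 0.07  0.15  2.38 -0.11  0.05  2.77] w 0.239
tool y [ 0.53030245  0.02883023 -0.8473182 ] torque about axis 0.03817990214330502
```

View pics/w18.png

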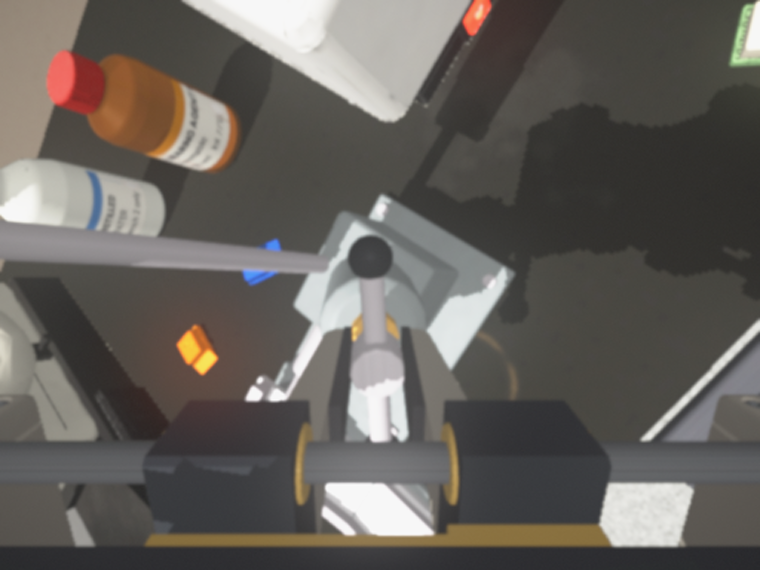

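Call:
{"api": "step_arm", "payload": {
  "rows": [
    [[60,0,0,0,0,0,0],[60,0,0,0,0,0,0],[60,0,0,0,0,0,0],[60,0,0,0,0,0,0],[60,0,0,0,0,0,0],[60,-0.008,-0.0004,0.0127,0,0,0],[60,-0.016,-0.0009,0.0254,0,0,0],[60,-0.0239,-0.0013,0.0381,0,0,0],[60,-0.0239,-0.0013,0.0381,0,0,0],[60,-0.0239,-0.0013,0.0381,0,0,0]]
  ]
}}

```text
clock: 18.3
position: [0.4796, 0.031, 0.1611]
eef_rot: [-0.005, -0.61, 0.697, -0.377]
force: [0.2, -0.8, 0.4]
width: 0.765
```

```bash
python3 look.py wrist w19.png 0 512 0 384; python3 -c "
from h import *
s=ctrl.read_state(); a=R.from_quat(s['eef_rot']).apply([0,1,0]); print('tool y',a)
c=cam('wrist')
for th in (5.6,5.7,5.8,5.9): print(th,[proj(c,fix(V,b+BCc-BC))[0]*1.484 for b in ballpts(th)])"
```

```text
fac 1.484375 clock 18.3 TCP fix [[-40.1 -82.3 161.1]] F [ 0.2 -0.8  0.4] T [0.11 0.23 0.02] q [ 0.07  0.01  2.39 -0.04  0.17  2.69] w 0.765
tool y [ 0.53131089  0.02886257 -0.84668512]
5.6 [array([390.72913045, 395.34822814]), array([358.82957317, 237.98450697])]
5.7 [array([382.68932157, 396.49627774]), array([368.01865016, 236.67633041])]
5.8 [array([374.57997002, 396.94600816]), array([377.2844226 , 236.28096792])]
5.9 [array([366.46695394, 396.69240708]), array([386.51461643, 236.80119238])]
```

View pics/w19.png

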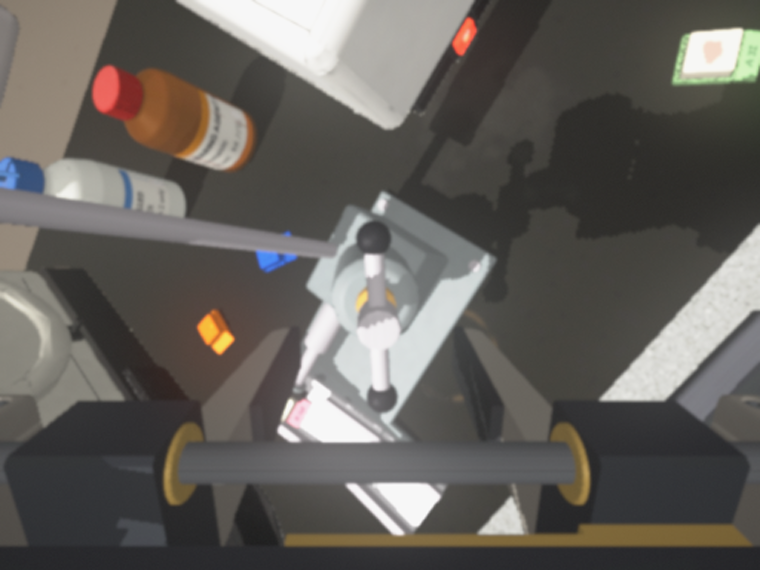

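Call:
{"api": "step_arm", "payload": {
  "rows": [
    [[60,0,0,0,-3.72,-0.2,5.93],[60,0,0,0,-7.44,-0.4,11.85],[60,0,0,0,-11.16,-0.61,17.78],[60,0,0,0,-14.88,-0.81,23.71],[60,0,0,0,-18.6,-1.01,29.64],[60,0,0,0,-22.31,-1.21,35.56],[60,0,0,0,-26.03,-1.41,41.49],[60,0,0,0,-29.75,-1.62,47.42],[60,0,0,0,-33.47,-1.82,53.34],[60,0,0,0,-37.19,-2.02,59.27],[60,0,0,0,-40.91,-2.22,65.2],[60,0,0,0,-44.63,-2.42,71.12],[60,0,0,0,-48.35,-2.63,77.05],[60,0,0,0,-52.07,-2.83,82.98],[60,0,0,0,-55.79,-3.03,88.9],[60,0,0,0,-59.5,-3.23,94.83],[60,0,0,0,-63.22,-3.43,100.76],[60,0,0,0,-66.94,-3.64,106.7],[60,0,0,0,-70.66,-3.84,112.6],[60,0,0,0,-74.38,-4.04,118.5]]
  ]
}}

```text
clock: 20.02
position: [0.4796, 0.031, 0.1595]
eef_rot: [-0.654, -0.147, -0.241, 0.702]
force: [0.2, 1.0, -0.1]
width: 0.768
```

```bash
python3 -c "
from h import *
print(ctrl.read_state()['joint_pos'].round(2))
for sg in(1,-1): delta(*handt(40,5.74,32,sg))"
```

```text
[ 0.07  0.02  2.39 -0.04  0.17  0.24]
shift [-0.0011 -0.0002 -0.0005] rot [  73.02    4.05 -116.74]
shift [-0.0011 -0.0002 -0.0005] rot [-22.34  -1.17  35.84]
```

Call:
{"api": "step_arm", "payload": {
  "rows": [
    [[60,0,0,0,-3.72,-0.2,5.93],[60,0,0,0,-7.44,-0.4,11.85],[60,0,0,0,-11.16,-0.61,17.78],[60,0,0,0,-14.88,-0.81,23.71],[60,0,0,0,-18.6,-1.01,29.64],[60,-0.001,0,-0.0005,-22.34,-1.17,35.84],[60,-0.001,0,-0.0005,-22.34,-1.17,35.84],[60,-0.001,0,-0.0005,-22.34,-1.17,35.84]]
  ]
}}

```text
clock: 20.68
position: [0.4786, 0.0309, 0.1582]
eef_rot: [0.697, 0.388, -0.01, -0.603]
force: [-0.5, 0.1, -0.7]
width: 0.763
```

```bash
python3 look.py wrist w20.png 0 512 0 384; python3 -c "
from h import *
delta(*handt(-4,5.74,32,-1))
c=cam('wrist')
for th in (5.7,5.8): print(th,[proj(c,fix(V,b+BCc-BC))[0]*1.484 for b in ballpts(th)])"
```

```text
fac 1.484375 clock 20.6833 TCP fix [[-41.1 -82.3 158.2]] F [-0.5  0.1 -0.7] T [-0.02  0.14  0.05] q [ 0.06  0.02  2.4  -0.03  0.17 -0.5 ] w 0.763
shift [ 0.0251  0.0012 -0.0354] rot [-0.13 -0.06  0.23]
5.7 [array([375.54087839, 240.0363902 ]), array([382.81370184, 403.75157847])]
5.8 [array([384.74204194, 240.15687938]), array([374.5881047 , 403.50049808])]
```

View pics/w20.png

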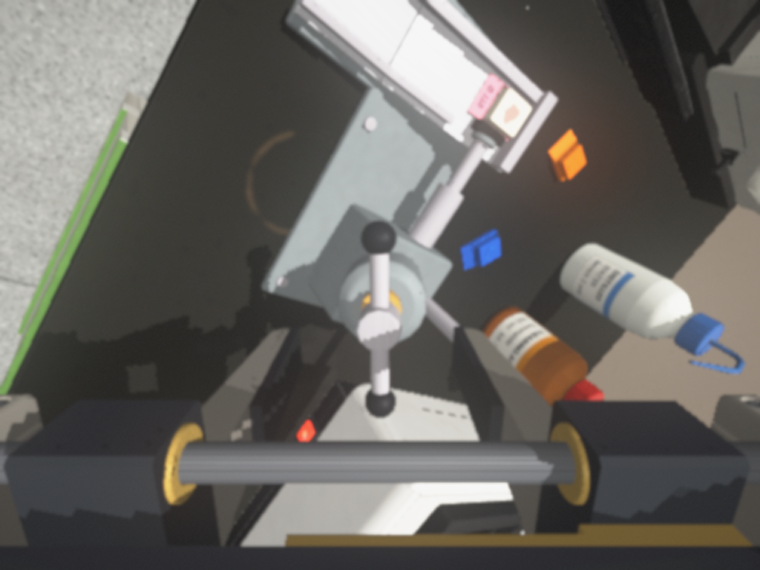

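Call:
{"api": "step_arm", "payload": {
  "rows": [
    [[60,0.008,0.0004,-0.0118,0,0,0],[60,0.016,0.0008,-0.0236,0,0,0],[60,0.0251,0.0012,-0.0354,0,0,0],[60,0.0251,0.0012,-0.0354,0,0,0],[255,0.0251,0.0012,-0.0354,0,0,0],[255,0.0251,0.0012,-0.0354,0,0,0],[255,0.0251,0.0012,-0.0354,0,0,0],[255,0.0251,0.0012,-0.0354,0,0,0],[255,0.0251,0.0012,-0.0354,0,0,0],[255,0.0251,0.0012,-0.0354,0,0,0],[255,0.0251,0.0012,-0.0354,0,0,0],[255,0.0251,0.0012,-0.0354,0,0,0],[255,0.0251,0.0012,-0.0354,0,0,0],[255,0.0251,0.0012,-0.0354,0,0,0]]
  ],
  "grip_force": 35
}}

```text
clock: 21.9
position: [0.5031, 0.0318, 0.1228]
eef_rot: [0.697, 0.388, -0.01, -0.603]
force: [-3.6, -4.8, 3.3]
width: 0.241
```

```bash
python3 -c "
from h import *
s=ctrl.read_state(); a=R.from_quat(s['eef_rot']).apply([0,1,0]); print('tool y',a, s['joint_pos'].round(2),s['force'],s['width'],a@s['ft_torque'])"
```

```text
tool y [ 0.52795527  0.02915584 -0.84877157] [ 0.06  0.15  2.38 -0.07  0.06 -0.46] [-3.55542395 -4.81317045  3.25449958] 0.24071220045680375 -0.09153182553983008
```

Call:
{"api": "step_arm", "payload": {
  "rows": [
    [[255,0,0,0,3.17,0.17,-5.09],[255,0,0,0,6.34,0.35,-10.19],[255,0,0,0,9.5,0.52,-15.28],[255,0,0,0,12.67,0.7,-20.37],[255,0,0,0,15.84,0.87,-25.46],[255,0,0,0,19.01,1.05,-30.56],[255,0,0,0,22.18,1.22,-35.65],[255,0,0,0,25.34,1.4,-40.74],[255,0,0,0,28.51,1.57,-45.84],[255,0,0,0,31.68,1.75,-50.93],[255,0,0,0,34.85,1.92,-56.02],[255,0,0,0,38.02,2.1,-61.12],[255,0,0,0,41.18,2.27,-66.2],[255,0,0,0,44.35,2.45,-71.3],[255,0,0,0,47.52,2.62,-76.4],[255,0,0,0,50.69,2.8,-81.49],[255,0,0,0,53.86,2.97,-86.58],[255,0,0,0,53.86,2.97,-86.58]]
  ]
}}

```text
clock: 23.4
position: [0.502, 0.032, 0.1222]
eef_rot: [-0.445, 0.228, -0.536, 0.68]
force: [-2.3, 3.9, -0.6]
width: 0.233
```

```bash
python3 look.py wrist w21.png 0 512 0 384; python3 -c "
from h import *
s=ctrl.read_state(); a=R.from_quat(s['eef_rot']).apply([0,1,0]); print('tool y',a, s['joint_pos'].round(2),a@s['ft_torque'])"
```

```text
fac 1.484375 clock 23.4 TCP fix [[-17.6 -82.6 122.2]] F [-2.3  3.9 -0.6] T [0.8  0.6  0.56] q [ 0.06  0.15  2.38 -0.07  0.06  1.33] w 0.233
tool y [ 0.52631655  0.0292904  -0.84978407] [ 0.06  0.15  2.38 -0.07  0.06  1.32] 0.032350479231976426
```

View pics/w21.png

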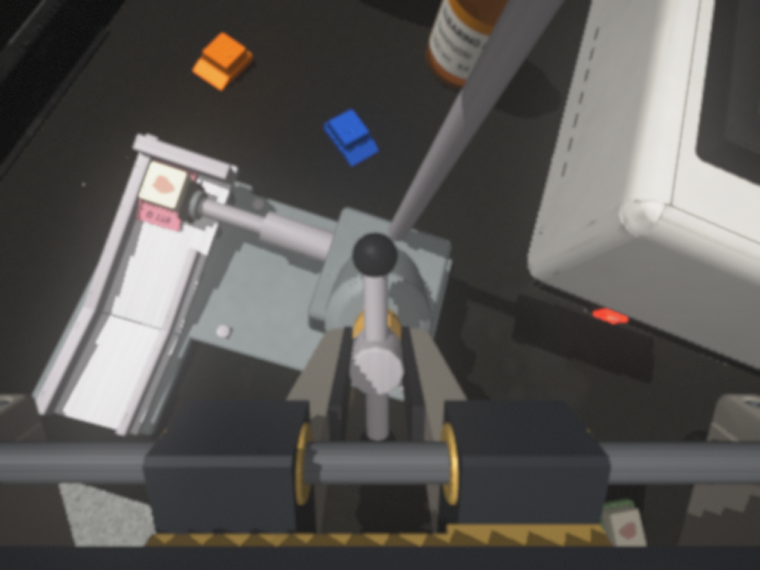

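Call:
{"api": "step_arm", "payload": {
  "rows": [
    [[255,0,0,0,1.58,0.09,-2.55],[255,0,0,0,3.16,0.18,-5.1],[255,0,0,0,4.74,0.26,-7.65],[255,0,0,0,6.32,0.35,-10.2],[255,0,0,0,7.9,0.44,-12.75],[255,0,0,0,9.48,0.53,-15.3],[255,0,0,0,11.06,0.62,-17.85],[255,0,0,0,11.06,0.62,-17.85]]
  ]
}}

```text
clock: 24.12
position: [0.5019, 0.0323, 0.1221]
eef_rot: [-0.341, 0.347, -0.607, 0.628]
force: [-0.7, 4.5, 0.8]
width: 0.236
```

```bash
cat > tq.py <<'E'
from h import *
s=ctrl.read_state(); q=R.from_quat(s['eef_rot']); print(s['joint_pos'].round(3),s['force'].round(1),"tool-frame torque",q.inv().apply(s['ft_torque']).round(3),"F tool",q.inv().apply(s['force']).round(2),"effort6",s['effort'][5].round(3),"w",s['width'])
E
python3 tq.py
```

```text
[ 0.064  0.146  2.382 -0.07   0.059  1.688] [-0.7  4.5  0.8] tool-frame torque [-0.244 -0.061  1.282] F tool [-4.51 -0.95 -0.16] effort6 1.044 w 0.23621545396890983
```

Call:
{"api": "step_arm", "payload": {
  "rows": [
    [[255,0,0,0,1.05,0.06,-1.7],[255,0,0,0,2.11,0.12,-3.4],[255,0,0,0,2.11,0.12,-3.4]]
  ]
}}

```text
clock: 24.37
position: [0.5019, 0.0324, 0.1221]
eef_rot: [0.32, -0.369, 0.619, -0.616]
force: [0.4, 3.2, -1.4]
width: 0.242
```

```bash
python3 tq.py
```

```text
[ 0.064  0.146  2.382 -0.068  0.058  1.756] [ 0.4  3.2 -1.4] tool-frame torque [-0.249 -0.098  0.96 ] F tool [-3.1   1.52 -0.58] effort6 0.725 w 0.24153601083693926
```

Call:
{"api": "step_arm", "payload": {
  "rows": [
    [[255,0,0,0,1.05,0.06,-1.7],[255,0,0,0,2.11,0.12,-3.4],[255,0,0,0,2.11,0.12,-3.4]]
  ]
}}

```text
clock: 24.62
position: [0.5019, 0.0325, 0.1222]
eef_rot: [0.298, -0.39, 0.629, -0.603]
force: [-0.6, 2.5, -0.7]
width: 0.24
```

```bash
python3 tq.py; python3 look.py wrist w22.png 0 512 0 384
```

```text
[ 0.064  0.146  2.382 -0.066  0.058  1.823] [-0.6  2.5 -0.7] tool-frame torque [-0.256 -0.07   0.906] F tool [-2.37  0.39 -1.21] effort6 0.718 w 0.23962199124978217
fac 1.484375 clock 24.6167 TCP fix [[-17.7 -82.1 122.2]] F [-0.6  2.5 -0.7] T [0.75 0.13 0.55] q [ 0.06  0.15  2.38 -0.07  0.06  1.82] w 0.24
```

View pics/w22.png

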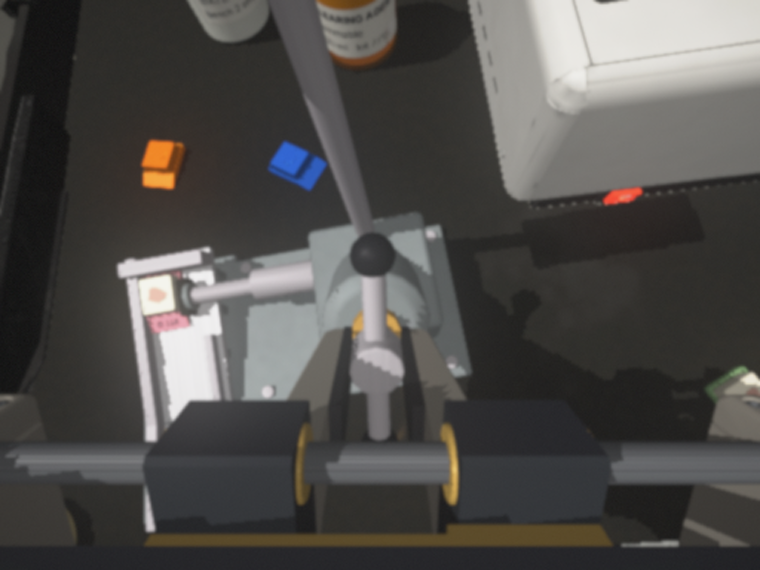

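Call:
{"api": "step_arm", "payload": {
  "rows": [
    [[255,0,0,0,1.05,0.06,-1.7],[255,0,0,0,2.11,0.12,-3.4],[255,0,0,0,2.11,0.12,-3.4]]
  ]
}}

```text
clock: 24.92
position: [0.5019, 0.0325, 0.1222]
eef_rot: [0.277, -0.41, 0.639, -0.589]
force: [-0.1, 2.2, -0.9]
width: 0.241
```

```bash
python3 tq.py
```

```text
[ 0.064  0.146  2.382 -0.064  0.058  1.888] [-0.1  2.2 -0.9] tool-frame torque [-0.385 -0.4    0.722] F tool [-2.03  0.79 -0.95] effort6 0.989 w 0.24097998739702367
```

Call:
{"api": "step_arm", "payload": {
  "rows": [
    [[255,0,0,0,1.05,0.06,-1.7],[255,0,0,0,2.11,0.12,-3.4],[255,0,0,0,2.11,0.12,-3.4]]
  ]
}}

```text
clock: 25.17
position: [0.5022, 0.0325, 0.1224]
eef_rot: [0.255, -0.429, 0.648, -0.575]
force: [1.0, 0.7, -1.3]
width: 0.236
```

```bash
python3 tq.py; python3 look.py wrist w23.png 0 512 0 384
```

```text
[ 0.064  0.146  2.382 -0.063  0.058  1.955] [ 1.   0.7 -1.3] tool-frame torque [-0.113 -0.531  0.373] F tool [-0.7   1.66 -0.06] effort6 1.104 w 0.23566858012371852
fac 1.484375 clock 25.1667 TCP fix [[-17.4 -82.1 122.4]] F [ 1.   0.7 -1.3] T [ 0.05 -0.01  0.66] q [ 0.06  0.15  2.38 -0.06  0.06  1.96] w 0.236
```

View pics/w23.png

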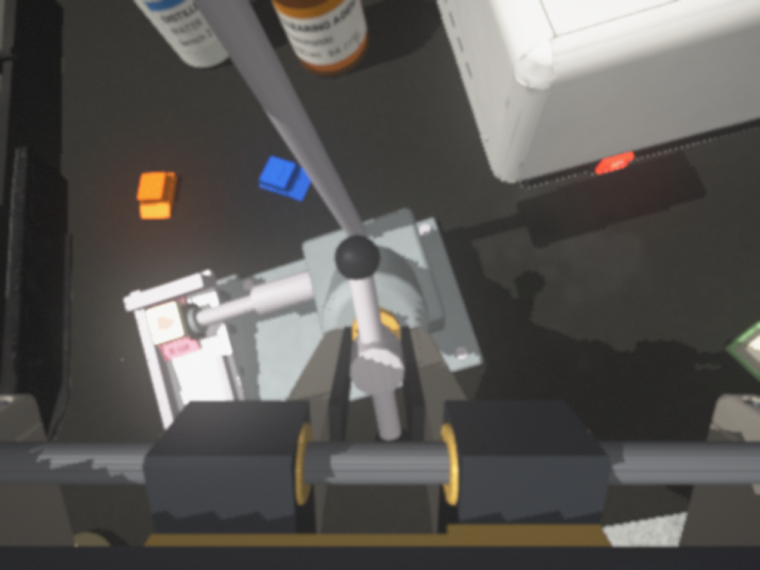

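Call:
{"api": "step_arm", "payload": {
  "rows": [
    [[60,0,0,0,0,0,0],[60,0,0,0,0,0,0],[60,0,0,0,0,0,0],[60,0,0,0,0,0,0],[60,0,0,0,0,0,0],[60,0,0,0,0,0,0],[60,-0.008,-0.0004,0.0127,0,0,0],[60,-0.016,-0.0009,0.0254,0,0,0],[60,-0.0239,-0.0013,0.0381,0,0,0],[60,-0.035,-0.002,0.055,0,0,0],[60,-0.035,-0.002,0.055,0,0,0],[60,-0.035,-0.002,0.055,0,0,0]]
  ]
}}

```text
clock: 26.22
position: [0.4677, 0.0305, 0.1783]
eef_rot: [0.254, -0.428, 0.648, -0.576]
force: [-0.3, 0.8, 0.4]
width: 0.761
```

```bash
python3 look.py wrist w24.png 0 512 0 384; python3 -c "
from h import *
c=cam('wrist')
for th in (7.8,7.9,8.0,8.1): print(th,[proj(c,fix(V,b+BCc-BC))[0]*1.484 for b in ballpts(th)])"
```

```text
fac 1.484375 clock 26.2167 TCP fix [[-51.9 -82.1 178.3]] F [-0.3  0.8  0.4] T [0.03 0.24 0.05] q [ 0.07 -0.05  2.4  -0.02  0.24  1.91] w 0.761
7.8 [array([345.93851634, 233.86209322]), array([402.98951911, 370.92509159])]
7.9 [array([353.93825809, 231.23729242]), array([395.86251759, 373.00549341])]
8.0 [array([362.20121914, 229.41102193]), array([388.57087257, 374.45830369])]
8.1 [array([370.62848141, 228.40821629]), array([381.17457838, 375.27364392])]
```

View pics/w24.png

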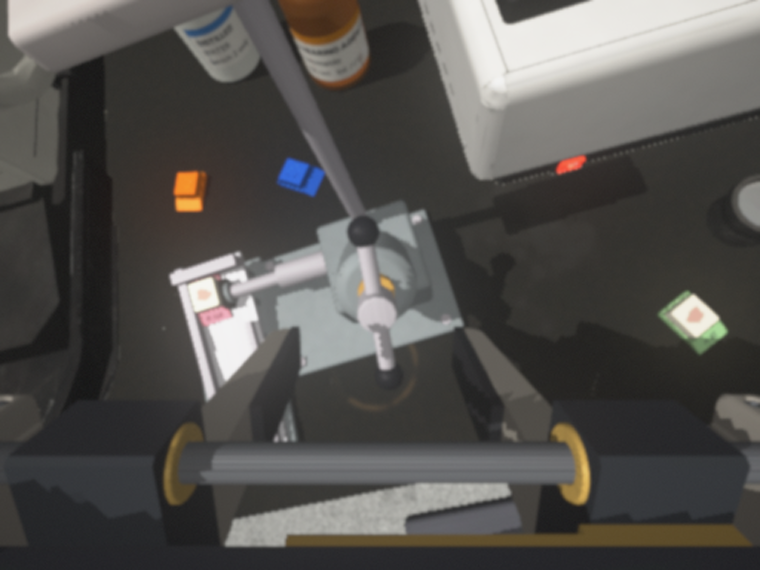

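Call:
{"api": "step_arm", "payload": {
  "rows": [
    [[60,-0.02,0,0.03,0,0,0],[60,-0.05,0,0.05,0,6,0],[60,-0.08,0,0.06,0,12,0],[60,-0.1,-0.02,0.06,0,18,0],[60,-0.1,-0.06,0.06,0,24,0],[60,-0.1,-0.1,0.06,0,30,0],[60,-0.1,-0.14,0.06,0,32,0],[60,-0.1,-0.17,0.06,0,32,0],[60,-0.1,-0.17,0.06,0,32,0]]
  ]
}}

```text
clock: 27.02
position: [0.3687, -0.1442, 0.2364]
eef_rot: [-0.423, 0.571, -0.553, 0.434]
force: [-0.2, 0.6, -0.2]
width: 0.763
```

```bash
python3 look.py top t25.png 150 260 160 260;python3 look.py side s25.png 195 295 145 245; python3 -c "
from h import *
t=cam('top'); print((proj(t,fix([V[0],V[1]+.0035,V[2]],[(51,66,37),(51,66,45)]))-[150,160])*5.7)"
```

```text
fac 5.7 clock 27.0167 TCP fix [[-160.6 -251.   236.4]] F [-0.2  0.6 -0.2] T [ 0.03  0.02 -0.04] q [-0.4  -0.02  2.07  0.03  1.11  1.43] w 0.763
fac 5.7 clock 27.0667 TCP fix [[-161.1 -248.6  236.2]] F [ 0.1  0.6 -0.2] T [0.09 0.05 0.03] q [-0.4  -0.02  2.07  0.03  1.11  1.43] w 0.766
[[145.77517843 230.00710803]
 [143.00688227 228.09436705]]
```

View pics/t25.png

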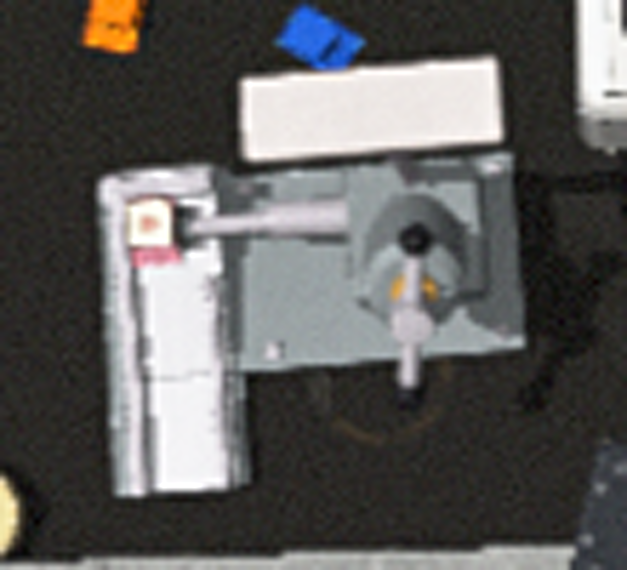

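View pics/s25.png

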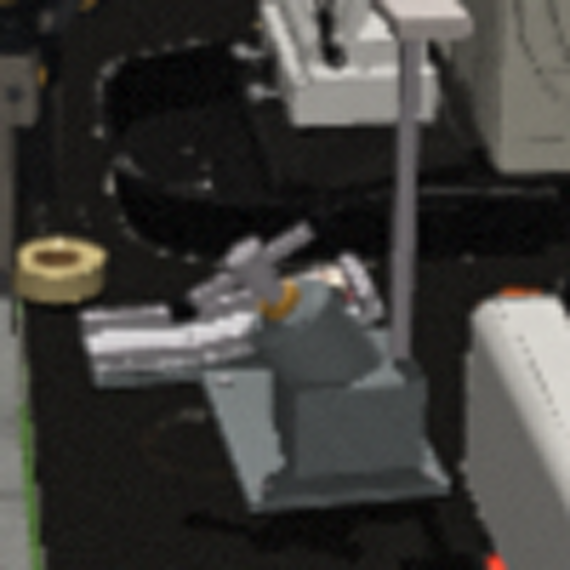

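```bash
python3 -c "
from cell import ctrl
print(ctrl.finish_job())"
```

```text
the job is handed in; nothing more can be done
None
```

The pink cassette is at the top of the ramp against the stop, and the T-handle is wound clockwise to its end stop with the jaw on the cassette. I handed the job in at about 27 s with the gripper clear of everything.

- **Cassette:** I pushed it up the channel with closed fingers until about 4 N showed contact with the stop. The last top picture shows it at the stop and fence, with the jaw's face against it.
- **T-handle:** It started at about 0.7 rad, and I wound it in two strokes with one regrip. At the end the torque on the tool rose to about 0.5 N m and the grip slipped on the hub. In the wrist picture after release, the ball ends match a handle turn of 8.0 rad.
- **Other things on the bench:** The tool came near no bystander, and those visible in the last pictures looked undisturbed. I did not measure their positions.

**What disagreed:**
- **Fixture position:** The first fit from the top and side cameras was about 3 mm off the wrist view. I corrected for that before gripping the handle.
- **Gripper alignment:** Joint 5 reached its range limit (0) on the first approach along the handle's axis. I gripped with the tool tilted 32° instead of 35°, and the handle still turned with the gripper.

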